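# Clear the sawing board and hold the bench-pin blank for the saw

## Task

Get the beech blank ready on the sawing board for a cut: first clear the aluminium cup off the board by nesting it squarely into the top of the stack of two identical cups on the bench, and let go of it. Then seat the blank flat on the bed with its long side flush along the fence and its left end against the stop block, and hold it there with one firm diagonal push, forward into the fence and down onto the bed together; finish while still holding that push, do not let go. Leave the other tools and parts where they are.

Things in the scene. Friction and masses are not known exactly. Their poses are not given: they have to be found in the camera images.
- board: bed of the sawing board, screwed to the bench: mid-brown hardwood, 210 (x) x 300 (y) x 18 mm thick; origin at the centre of its underside, on the bench; its x axis points away from the robot's side square to the fence, y to the left along the fence, z up. The bed's top face is 18 mm above the origin. The board's place and yaw (up to about 0.25 rad) change.
- fence: fixed pale wooden fence along the far edge of the board, 22 (x) x 300 (y) x 22 mm high, with a 3 mm saw kerf through it; origin at the centre of its underside, on the bed's top face; axes as the board's. The face that the blank goes against is at x = -11 mm in its frame.
- stop: pale wooden stop block clamped to the fence, left part of the board, fixed for this job but at a different place along the fence each time: 45 (x) x 35 (y) x 22 mm high, touching the fence's near face, with a 3 mm thick aluminium strap on top (25 mm over the bed) that reaches back over the fence; origin at the centre of the block's underside, on the bed; axes as the board's. The face that the blank's end goes against is at y = -17.5 mm in its frame.
- blank: pale beech block, 44 (x) x 100 (y) x 20 mm high, 45 to 91 g, loose and flat on the near part of the bed, askew up to 0.2 rad; origin at the centre of its underside, y along it, z up. Seated, its centre is 33 mm before the fence's origin and 67.5 mm right of the stop's. Friction on the bed 0.5 to 0.7: a steep push (over 50 degrees below level) makes it stick. Firm hold: 8 to 15 N on fence and on bed.
- cup: tapered round aluminium cup, standing loose on the bed between the blank and the fence: 64 mm diameter at the rim, 36 mm at the foot, 46 mm high, wall 2.5 mm, raised inner floor 16 mm above the foot, about 50 g; origin at the centre of its foot, z up. Nested, it stands 16 mm above the cup under it, its rim 16 mm over that cup's rim, with about 2 mm of play all round.
- stack_base: lower cup of the stack on the bench to the left of the board, same shape as the loose cup; origin at the centre of its foot, on the bench
- stack_top: upper cup of the stack of two, same shape, already nested in the lower cup (its foot 16 mm above the bench, its rim 62 mm); origin at the centre of its foot. The loose cup goes into this one.
- saw: bystander, to be left alone: jeweller's saw frame lying flat, about 250 mm long; origin where the handle meets the frame
- hammer: bystander, to be left alone: small bench hammer lying down, 220 mm long; origin near the middle of its length
- mandrel: bystander, to be left alone: tapered steel ring mandrel lying down, 280 mm long, 25 mm thick; origin at its middle, on the bench
- bench_block: bystander, to be left alone: square steel bench block, 65 x 65 x 19 mm; origin at the centre of its underside
- jar: bystander, to be left alone: small amber jar with black lid, 48 mm diameter, 50 mm high; origin under its centre
- pliers: bystander, to be left alone: flat-nose pliers with black grips, lying, about 140 mm long; origin at the pivot, on the bench
- brass_disc: bystander, to be left alone: round brass offcut, 28 mm diameter, 6 mm thick, lying on the far right part of the bed; origin under its centre

How it is judged (in metres and radians):
On the way:
1. the loose cup is nested upright in the stack and let go, before the blank is seated (horizontal distance between cup and stack_top below 0.005 m and z of cup in the frame of stack_top between 0.012 and 0.0195 m and horizontal distance between stack_top and stack_base below 0.005 m and z of stack_top in the frame of stack_base between 0.012 and 0.0195 m and height (world z) of stack_base below 0.004 m and angle between stack_base's own z axis and vertical below 0.06 rad and angle between cup's own z axis and vertical below 0.1 rad and contact force between each of the arm, the fingers and cup below 0.1 N), for 0.2 s.
At the end, for the whole second after the job is handed in: Cup nested in the stack (5 mm, 12 to 19.5 mm above the next, upright), untouched. Blank at rest, flat on the bed (2 mm), along the fence (2.5 mm, 0.025 rad), end within 3 mm of the stop; fingers push it with over 4 N: over 3 N on the fence, 4 N on the bed. Bystanders moved under 30 mm (all of step 1 and x of blank in the frame of fence above -0.0355 m and y of blank in the frame of stop between -0.0705 and -0.0655 m and angle between the y axis of blank and the y axis of fence, either way round below 0.025 rad and z of blank in the frame of board below 0.02 m and angle between blank's own z axis and vertical below 0.03 rad and contact force between blank and fence above 3 N and contact force between blank and board above 4 N and contact force between the fingers and blank above 4 N and linear speed of blank below 0.01 m/s); the arm keeps its last pose, push and grip.
It fails at once if another tool or part on the bench is pushed out of its place (more than 30 mm) (distance of any of saw, hammer, mandrel, bench_block, jar, pliers, brass_disc from where it was at the start of the episode above 0.03 m).
It also fails if it takes over 67 s, if anything falls off the work surface, if the arm or the gripper's body presses on something with over 40 N, if the wrist force passes 120 N, or if a joint passes its speed limit or range.

## Robot

A 6-joint arm with a two-finger parallel gripper is mounted at the origin on the work surface. World frame = base frame: x ahead of the robot, y to its left, z up, the work surface at z = 0. Lengths are in mm, angles in rad, forces in N, time in s.
With the tool pointing down it reaches from about 300 to 775 mm from the base axis. Payload 14.6 kg.
Tool frame: the origin (TCP) lies midway between the tips of the shut fingers; the grasp point (between the pads) lies 19 mm behind it; x points along the fingers, z is the direction in which the jaws open and shut, and the axes are right-handed (so a half turn about x gives the same grasp; the last joint's range is limited). The gripper opens to 94 mm and grips with 3 to 60 N. Pads are 16 mm wide; open, the fingers measure 119 mm over their backs; the gripper's body (75 mm by 177 mm) begins 78 mm behind the grasp point.
Start: joints at [-1.24, 0.3, 1.521, -0, 1.321, -0.067], TCP at [213.057, -507.046, 205.446] pointing down, gripper open.
Joint ranges: [-3.03, 3.03], [-0.79, 2.21], [0.23, 2.52], [-1.04, 4.18], [0, 3.07], [-2.55, 2.55]. Speed limits (rad/s): [2.22, 2.22, 2.57, 3.14, 3.14, 3.14].

## Interface

Orientations are given as [roll, pitch, yaw] about the fixed x, y, z axes, in that order (R = Rz(yaw) Ry(pitch) Rx(roll)).
In Python, from cell import * gives the robot as it stands.
- The arm moves only by the tool play_rows, never from a script. Its argument "motion" is one flat list of numbers, 7 for each row, row after row: the turn, a rotation vector about the tool's x, y, z in rad, then the shift along the tool's x, y, z in m, then the closure, from -1 (fully open) to 1 (shut), so that 0 is half open. In form: [rx, ry, rz, x, y, z, fingers, rx, ry, rz, x, y, z, fingers, ...]. A call has 1 to 20 rows; each row shifts and turns the pose as measured when the row begins, along the tool's axes as they then stand; what a row does not reach is not made up. A row lasts 1/10 s, in which the tool goes at most 50 mm and 8.59 degrees, less where a joint would pass 70% of its speed; a pose out of reach is approached as far as the arm can. A call with a gripper value outside its range is refused whole. The fingers move at their own pace and stop on an object; "newtons" is the grip in N (left out, the last holds). Time passes only in rows, so rows that do not move let the fingers close. It gives the time, the measured TCP pose, the force and the opening at its end, in the units of the state.
- read_state(): the state, without advancing time (a new reading comes with each control period).
- camera(name): name is "side" or "top"; returns (picture, depth): 384x512x3 uint8, blue, green, red; 384x512 float32, mm along the optical axis (not along the pixel's ray), 0 where there is no reading.
- camera_params(name): a dict with "fx", "fy", "cx", "cy" (pixels), "k1" (the pictures are not rectified: a ray, as slopes to the right and down, at radius r is drawn at 1 + k1 r^2 times it, then the intrinsics apply), "T" (4x4, takes a point from camera to world coordinates). Camera axes: x right, y down, z forward; pixel columns grow to the right and rows downward; lengths in mm; the calibration is good to about 2 mm. A picture is of the moment at which its call begins. camera_params takes no time and is no camera call.
- sign_off(): hands the job in, once; it reports no verdict.
Trained networks look in the newest picture that a camera, given by its name, has taken for a name from the list of things; names that differ only in an ending like _2 or _b are one class to them, and where a whole thing is asked for, a point or a joint stands for the part that bears it (a point fixed in the world has none). Each returns a list of dicts, best first, with "conf" (0 to 1); they miss things now and then, are a little off and sometimes report something else, mostly with a low value. They report only what shows in the picture. A call takes as long as a camera call.
- masks_of(camera, name): "region" (384x512 bool, what is visible of it).
- place_of(camera, name): "at" ([x, y, z] in mm, in the coordinates of the camera as it stood for that picture, good to about 4 mm: a listed point, or the origin of a listed thing).
The state is a dict: "clock": time; "joints": joint angles; "qd": joint speeds; "effort": joint torques, N m; "eef_pos": TCP position; "eef_rot": TCP orientation; "wrist_force": force on the tool from outside, world axes, zero at the start; "moment": the same for the moment, N m; "finger_gap": finger opening in mm.
Only numpy, scipy, OpenCV 4.12 (cv2) and the standard library are available. Lean on these libraries where they do the work, as an engineer would, in place of code of your own. Each camera call takes 0.05 s, during which the arm holds its last target.

## Working session

There is one attempt and no reset: what is moved stays moved. The work goes in short steps, Python scripts to look and compute and a tool call to move; the robot and the scene stay as the last step left them, time stands still between calls to the robot, and variables do not carry over. Pictures are saved under pics/ and viewed, and the job is handed in when it is done.

Besides the shell and the picture viewer there is one more tool, called after "Request:" as name(argument=value, ...) on one line, values as JSON. play_rows: Moves the arm, as the interface text tells. Its arguments: {"type":"object","properties":{"motion":{"type":"array","items":{"type":"number"}},"newtons":{"type":"number"}},"required":["motion"]}

```bash
ls; mkdir -p pics; python3 - <<'E'
from cell import *
import cv2,numpy as np
s=read_state()
for k in s: print(k,np.round(s[k],3))
for c in ("side","top"):
    im,d=camera(c); cv2.imwrite(f"pics/{c}0.png",im); np.save(f"pics/{c}0d.npy",d); np.save(f"pics/{c}0.npy",im)
    p=camera_params(c); print(c,{k:np.round(v,3).tolist() for k,v in p.items()})
E
```

```text
pics
clock 0.0
joints [-1.24   0.3    1.522 -0.     1.321 -0.067]
qd [-0.    -0.    -0.002 -0.002  0.001 -0.   ]
effort [-1.0000e-03 -5.3181e+01 -3.5274e+01  7.1000e-02  2.4000e-02 -0.0000e+00]
eef_pos [ 212.983 -506.804  204.878]
eef_rot [3.088 1.57  1.915]
wrist_force [-0.354  0.107  0.566]
moment [-0.018 -0.012  0.013]
finger_gap 94.176
side {'fx': 378.682, 'fy': 378.682, 'cx': 251.439, 'cy': 201.564, 'k1': -0.12, 'T': [[-0.927, -0.259, 0.271, 293.567], [-0.374, 0.67, -0.641, 623.107], [-0.015, -0.696, -0.718, 760.03], [0.0, 0.0, 0.0, 1.0]]}
top {'fx': 402.382, 'fy': 402.382, 'cx': 256.555, 'cy': 189.526, 'k1': -0.063, 'T': [[0.026, -0.991, 0.129, 436.169], [-0.999, -0.023, 0.022, -43.559], [-0.019, -0.13, -0.991, 1165.14], [0.0, 0.0, 0.0, 1.0]]}
```

View pics/side0.png

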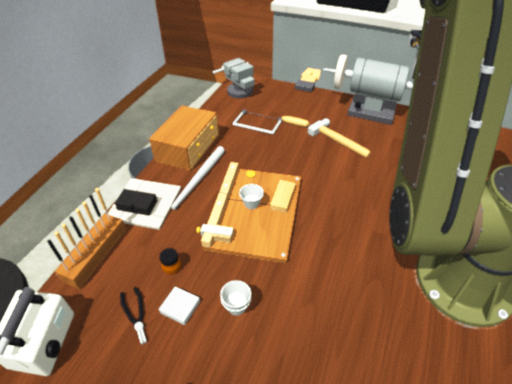

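View pics/top0.png

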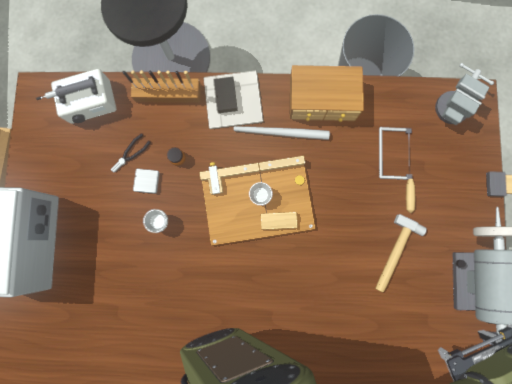

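The side view shows the cup at about (251,196), blank (284,195), stop and strap (216,232), and stack (236,297). The top view shows the cup at (260,193), blank (279,221), stop (214,180), stack (155,221) and fence from (203,175) to (304,161). Next I'll measure them.

```bash
cat > h.py <<'E'
from cell import *
import cv2,numpy as np
def und(p,uv):
    K=np.array([[p["fx"],0,p["cx"]],[0,p["fy"],p["cy"]],[0,0,1]])
    return cv2.undistortPoints(np.array(uv,float).reshape(-1,1,2),K,np.array([p["k1"],0,0,0,0]) ).reshape(-1,2)
# distortion: drawn at (1+k1 r^2)*ray -> the OpenCV model
def rays(c,uv):
    p=camera_params(c);T=np.array(p["T"]);n=und(p,uv)
    d=np.c_[n,np.ones(len(n))]@T[:3,:3].T
    return T[:3,3],d
def onz(c,uv,z):
    o,d=rays(c,uv); return o+d*((z-o[2])/d[:,2])[:,None]
def withdepth(c,uv,dep):
    o,d=rays(c,uv); return o+d*np.asarray(dep)[:,None]
def proj(c,P):
    p=camera_params(c);T=np.array(p["T"]);P=np.atleast_2d(P)
    q=(P-T[:3,3])@T[:3,:3]; n=q[:,:2]/q[:,2:]; r2=(n**2).sum(1,keepdims=True)
    n=n*(1+p["k1"]*r2); return np.c_[n[:,0]*p["fx"]+p["cx"],n[:,1]*p["fy"]+p["cy"]]
def w(c,P):
    T=np.array(camera_params(c)["T"]); return T[:3,:3]@np.array(P)+T[:3,3]
E
python3 - <<'E'
from h import *
np.set_printoptions(precision=1,suppress=True)
for c in("side","top"):
    im,d=camera(c)
    for n in ["board","fence","stop","blank","cup","stack_base","stack_top"]:
        try:
            r=place_of(c,n); m=masks_of(c,n)
        except Exception as e: print(c,n,e); continue
        for q in r[:3]: print(c,n,"place",round(q["conf"],2),w(c,q["at"]))
        for q in m[:3]:
            v,u=np.nonzero(q["region"]);
            P=withdepth(c,np.c_[u,v],d[v,u]);ok=d[v,u]>0;P=P[ok]
            print("   mask",round(q["conf"],2),len(u),"px",u.mean(),v.mean(),"med",np.median(P,0),"min",np.percentile(P,3,axis=0),"max",np.percentile(P,97,axis=0))
        if m: np.save(f"pics/m_{c}_{n}.npy",m[0]["region"])
E
```

```text
side board place 0.85 [551.7 -22.1   1.6]
   mask 0.66 5097 px 257.9113203845399 219.51030017657445 med [534.8  22.7  18.5] min [ 440.1 -161.9    6.4] max [639.3 132.7  21.5]
side fence place 0.62 [643.1  -3.1  19. ]
   mask 0.63 790 px 220.36075949367088 202.226582278481 med [642.4   7.2  40. ] min [ 612.5 -138.9   21.2] max [673.8 143.2  43.1]
   mask 0.5 116 px 236.52586206896552 310.4913793103448 med [477.2 281.8  36.2] min [459.2 264.4  -0.3] max [498.6 291.   47.4]
side stop place 0.79 [594.9  98.7  20.2]
   mask 0.76 335 px 218.5641791044776 232.43283582089552 med [597.9 108.8  42.1] min [571.3  88.8  26.6] max [643.8 118.9  45.9]
side blank place 0.88 [497.9 -80.7  16.6]
   mask 0.97 458 px 282.7532751091703 196.03930131004367 med [494.8 -70.   38.4] min [ 474.7 -125.3   25.8] max [515.8 -32.3  40.8]
side cup place 0.93 [571.2 -29.   18.8]
side cup place 0.52 [551.9 -22.7   1.1]
side cup place 0.39 [ 634.6 -460.    -3.5]
   mask 0.91 458 px 250.9934497816594 195.40174672489084 med [571.8 -39.4  48.5] min [544.3 -58.3  19.6] max [598.4  -0.7  65.7]
   mask 0.55 681 px 235.0264
[... 1124 characters left out ...]
  42.2] min [572.3  85.   20.6] max [655.7 118.8  46.5]
top blank place 0.88 [497.9 -87.3  14.9]
   mask 0.71 557 px 278.8922800718133 220.2728904847397 med [498.  -83.4  38.4] min [ 476.4 -128.4   34.1] max [518.8 -36.4  42.2]
top cup place 0.85 [571.7 -33.1  15.2]
top cup place 0.45 [645.2  -2.8  15.7]
   mask 0.74 415 px 260.58072289156627 193.29638554216868 med [572.2 -30.9  41.1] min [543.1 -59.   23.8] max [597.6  -2.2  66.1]
top stack_base place 0.5 [488.2 267.2  -0.2]
top stack_base place 0.2 [591.2  99.2  17. ]
top stack_top place 0.86 [486.8 261.9  19.7]
   mask 0.87 366 px 154.44262295081967 220.74590163934425 med [487.4 267.3  38.2] min [461.2 237.9  29.2] max [513.1 287.6  63.5]
```

```bash
python3 - <<'E'
from h import *
from scipy.optimize import least_squares
np.set_printoptions(precision=1,suppress=True)
# zooms
t=np.load("pics/top0.npy");s=np.load("pics/side0.npy")
a=cv2.resize(t[140:260,120:330],None,fx=3.8,fy=3.8,interpolation=cv2.INTER_CUBIC);cv2.imwrite("pics/tz.png",a)
a=cv2.resize(s[150:330,180:320],None,fx=3.3,fy=3.3,interpolation=cv2.INTER_CUBIC);cv2.imwrite("pics/sz.png",a)
def hullpts(m):
    c,_=cv2.findContours(m.astype(np.uint8),cv2.RETR_EXTERNAL,cv2.CHAIN_APPROX_NONE)
    return max(c,key=len).reshape(-1,2).astype(float)
for c in("top","side"):
  for n,z in(("cup",64),("stack_top",62)):
    m=np.load(f"pics/m_{c}_{n}.npy"); v,u=np.nonzero(m)
    d=np.load(f"pics/{c}0d.npy"); P=withdepth(c,np.c_[u,v],d[v,u])
    rim=P[P[:,2]>z-6]; 
    f=lambda p:np.hypot(rim[:,0]-p[0],rim[:,1]-p[1])-31
    r=least_squares(f,[rim[:,0].mean(),rim[:,1].mean()],loss="soft_l1")
    h=hullpts(m); q=onz(c,h,z)
    r2=least_squares(lambda p:np.hypot(q[:,0]-p[0],q[:,1]-p[1])-p[2],[*r.x,31],loss="soft_l1")
    print(c,n,"depth rim n",len(rim),r.x,"z90",np.percentile(P[:,2],95),"contour",r2.x, "rms",np.sqrt(2*r2.cost/len(q)))
for c in("top","side"):
  for n,z in(("blank",38),("stop",43),("fence",40)):
    m=np.load(f"pics/m_{c}_{n}.npy"); v,u=np.nonzero(m)
    d=np.load(f"pics/{c}0d.npy"); P=withdepth(c,np.c_[u,v],d[v,u])
    P=P[abs(P[:,2]-z)<4][:,:2].astype(np.float32)
    (cx,cy),(w_,h_),an=cv2.minAreaRect(P)
    u_,s_,vt=np.linalg.svd(P-P.mean(0),full_matrices=False)
    ax=vt[0]*np.sign(vt[0][1]); print(c,n,"rect",np.array([cx,cy,w_,h_,an]),"mean",P.mean(0),"yaw pca",np.round(np.arctan2(-ax[0],ax[1]),3))
  m=np.load(f"pics/m_{c}_board.npy"); q=onz(c,hullpts(m),18)[:,:2].astype(np.float32)
  print(c,"board rect",cv2.minAreaRect(q))
E
```

```text
top cup depth rim n 96 [569.4 -29. ] z90 64.85878053645881 contour [569.7 -30.4  30.5] rms 0.8001283081205809
top stack_top depth rim n 75 [488.  258.3] z90 62.66354032277917 contour [486.5 260.9  28.8] rms 0.789270340400115
side cup depth rim n 123 [569.4 -28.9] z90 64.67596027375643 contour [566.3 -21.8  37.5] rms 3.030884766163444
side stack_top depth rim n 186 [487.5 261.9] z90 63.19024574981012 contour [487.  262.1  31.6] rms 1.0628031651538807
top blank rect [497.9 -82.3  44.   99.7   4.3] mean [498.  -82.9] yaw pca 0.073
top stop rect [614.8 103.5  89.2  33.4   9.3] mean [605.9 102.3] yaw pca -1.398
top fence rect [646.1  -3.5  22.7 300.   10.4] mean [647.2 -11.2] yaw pca 0.181
top board rect ((542.8068237304688, -22.438644409179688), (191.50796508789062, 303.96075439453125), 10.253778457641602)
side blank rect [496.1 -79.6  41.6  99.7   5. ] mean [496.  -77.3] yaw pca 0.085
side stop rect [609.  104.   77.3  32.3   8.8] mean [603.9 104.8] yaw pca -1.4
side fence rect [645.9  -3.7  24.1 300.7  10.3] mean [644.9   2.3] yaw pca 0.18
side board rect ((549.8705444335938, -16.80389404296875), (211.13270568847656, 316.2626647949219), 9.439900398254395)
```

View pics/tz.png

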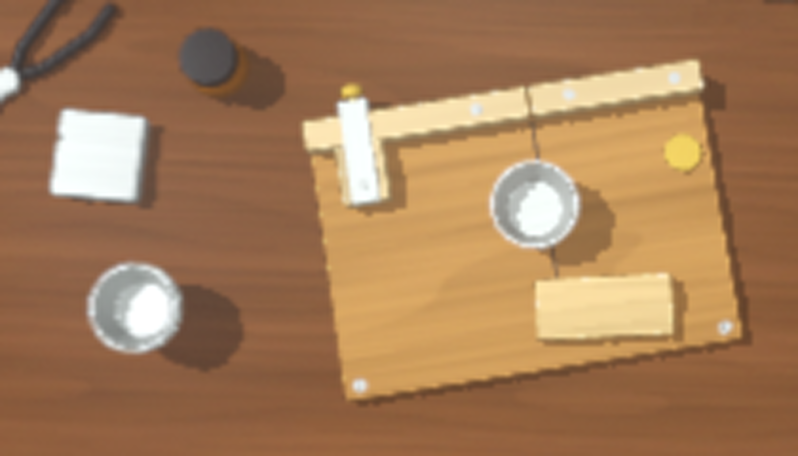

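View pics/sz.png

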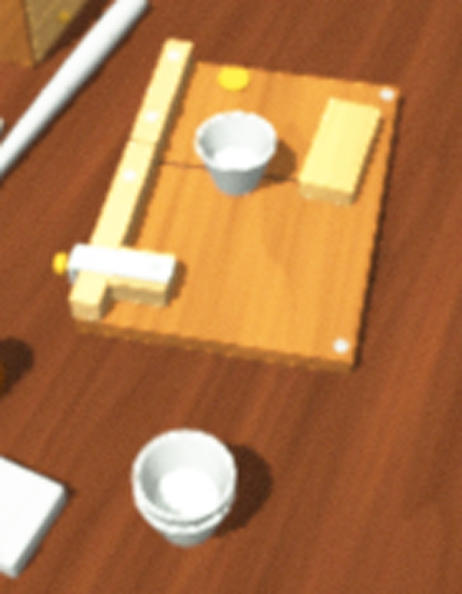

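```bash
cat >> h.py <<'E'
from scipy.spatial.transform import Rotation as Ro
def tool():
    s=read_state(); return np.array(s["eef_pos"]),Ro.from_euler("xyz",s["eef_rot"]),s
def delta(pos,Rt=None):
    "remaining shift in tool axes (m), rotvec in tool axes"
    p,R,s=tool()
    d=R.inv().apply(np.array(pos)-p)/1000
    rv=(R.inv()*Rt).as_rotvec() if Rt is not None else np.zeros(3)
    return d,rv
def down(jaw_yaw):
    "tool x down, tool z at angle jaw_yaw from world x"
    z=np.array([np.cos(jaw_yaw),np.sin(jaw_yaw),0]);x=np.array([0,0,-1.]);y=np.cross(z,x)
    return Ro.from_matrix(np.c_[x,y,z])
E
python3 - <<'E'
from h import *
np.set_printoptions(precision=4,suppress=True)
p,R,s=tool(); print(p,R.as_matrix(),s["joints"])
z=R.as_matrix()[:,2]; print("jaw yaw",np.arctan2(z[1],z[0]))
for jy in(np.pi/2+.181,-np.pi/2+.181):
    print(jy,delta([569.7,-29.8,150],down(jy)))
E
```

```text
[ 213.065  -507.0643  205.4553] [[ 0.      0.9219  0.3874]
 [-0.0001  0.3874 -0.9219]
 [-1.     -0.      0.0001]] [-1.2396  0.2999  1.521  -0.      1.3206 -0.0666]
jaw yaw -1.1729734613373561
1.7517963267948966 (array([ 0.0554,  0.5137, -0.3018]), array([-2.9248, -0.    ,  0.0001]))
-1.3897963267948965 (array([ 0.0554,  0.5137, -0.3018]), array([0.2168, 0.0001, 0.    ]))
```

Request:
play_rows(motion=[0.11,0,0,0,0,0,-1,0.107,0,0,0,0,0,-1,0,0,0,0,0.036,-0.033,-1,0,0,0,0,0.036,-0.033,-1,0,0,0,0,0.036,-0.033,-1,0,0,0,0,0.036,-0.033,-1,0,0,0,0,0.036,-0.033,-1,0,0,0,0,0.036,-0.033,-1,0,0,0,0,0.036,-0.033,-1,0,0,0,0,0.036,-0.033,-1,0,0,0,0,0.036,-0.033,-1,0,0,0,0,0.036,-0.033,-1,0,0,0,0,0.036,-0.033,-1,0,0,0,0,0.036,-0.033,-1], newtons=12)

```text
clock: 3.0
eef_pos: [577.6, -34.3, 206.4]
eef_rot: [0.857, 1.567, -0.551]
wrist_force: [0.4, -1.7, 0.3]
finger_gap: 94.3
```

```bash
python3 - <<'E'
from h import *
np.set_printoptions(precision=4,suppress=True)
p,R,s=tool(); print(s["clock"],p,s["joints"],s["wrist_force"])
print(delta([569.7,-29.8,120],down(-np.pi/2+.181)))
E
```

```text
3.0 [577.5853 -34.2927 206.4155] [-0.1218  0.361   1.4378 -0.0017  1.3392  1.2868] [ 0.396  -1.7287  0.2804]
(array([ 0.0864, -0.0073, -0.0059]), array([-0.0184,  0.0026, -0.0029]))
```

Request:
play_rows(motion=[-0.018,0.0026,-0.003,0.02,-0.007,-0.006,-1,0,0,0,0.03,0,0,-1,0,0,0,0.03,0,0,-1,0,0,0,0,0,0,-1,0,0,0,0,0,0,-1])

```text
clock: 3.5
eef_pos: [573.0, -23.1, 124.7]
eef_rot: [1.627, 1.569, 0.245]
wrist_force: [1.1, -0.2, 1.5]
finger_gap: 94.1
```

```bash
python3 - <<'E'
from h import *
np.set_printoptions(precision=4,suppress=True)
p,R,s=tool(); print(s["clock"],p,s["joints"],s["wrist_force"])
print(delta([569.7,-29.8,52],down(-np.pi/2+.181)))
for c in("side","top"):
    im,d=camera(c)
    x=im[150:330,180:320] if c=="side" else im[140:260,180:330]
    cv2.imwrite(f"pics/{c}1.png",cv2.resize(x,None,fx=3.3,fy=3.3,interpolation=cv2.INTER_CUBIC))
E
```

```text
3.5 [572.965  -23.0637 124.7024] [-0.1044  0.4267  1.5444  0.0007  1.1687  1.277 ] [ 1.096  -0.2181  1.4649]
(array([ 0.0727, -0.0046,  0.006 ]), array([ 0.0081, -0.0001, -0.002 ]))
```

View pics/side1.png

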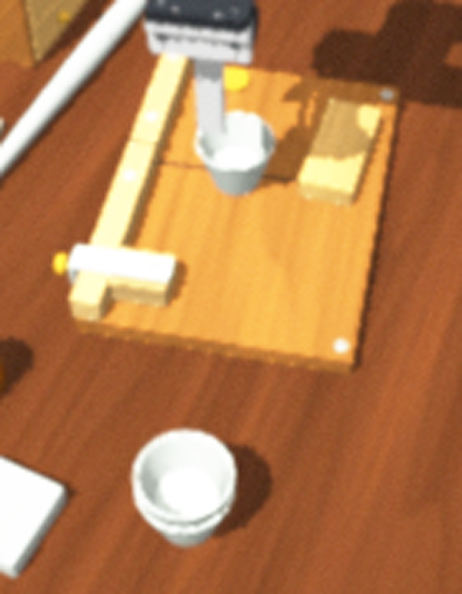

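View pics/top1.png

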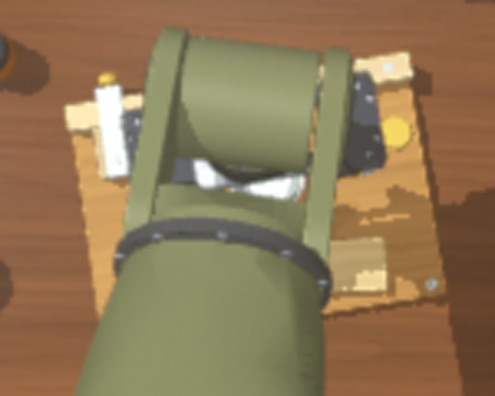

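The side view shows the fingers above the cup, tips near (212,130) in the crop. The top view is blocked by the arm. I'll correct the offset and then descend.

Request:
play_rows(motion=[0.008,0,-0.002,0,-0.0046,0.006,-1,0,0,0,0.02,0,0,-1,0,0,0,0,0,0,-1])

```text
clock: 3.9
eef_pos: [570.8, -31.7, 108.7]
eef_rot: [1.249, 1.564, -0.143]
wrist_force: [-0.8, -0.8, -0.0]
finger_gap: 93.8
```

```bash
python3 - <<'E'
from h import *
np.set_printoptions(precision=4,suppress=True)
p,R,s=tool(); print(s["clock"],p,s["qd"],s["wrist_force"])
print(delta([569.7,-29.8,52],down(-np.pi/2+.181)))
E
```

```text
3.9 [570.7576 -31.6578 108.6619] [-0.014  -0.0633 -0.0604 -0.0016  0.0483 -0.002 ] [-0.7624 -0.7719 -0.0499]
(array([ 0.0567, -0.001 , -0.0021]), array([-0.002,  0.002, -0.006]))
```

Request:
play_rows(motion=[-0.002,0.002,-0.006,0.02,-0.001,-0.002,-1,0,0,0,0.02,0,0,-1,0,0,0,0.012,0,0,-1,0,0,0,0,0,0,-1,0,0,0,0,0,0,-1])

```text
clock: 4.4
eef_pos: [572.3, -31.9, 62.2]
eef_rot: [1.248, 1.563, -0.144]
wrist_force: [0.3, 0.2, 0.0]
finger_gap: 94.3
```

```bash
python3 - <<'E'
from h import *
np.set_printoptions(precision=4,suppress=True)
p,R,s=tool(); print(s["clock"],p,s["qd"],s["wrist_force"])
print(delta([569.7,-29.8,52],down(-np.pi/2+.181)))
im,d=camera("side")
cv2.imwrite(f"pics/side2.png",cv2.resize(im[150:230,200:320],None,fx=5,fy=5,interpolation=cv2.INTER_CUBIC))
E
```

```text
4.4 [572.3389 -31.8964  62.2001] [-0.0008 -0.0006 -0.0001  0.      0.0042 -0.0016] [0.3172 0.2389 0.002 ]
(array([ 0.0102, -0.0023, -0.0026]), array([-0.0023,  0.0026, -0.0078]))
```

View pics/side2.png

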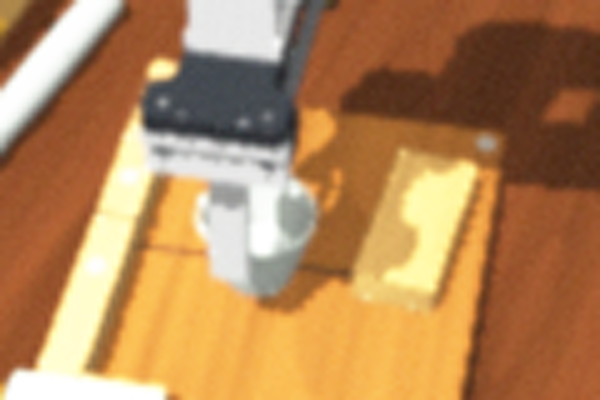

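```bash
python3 - <<'E'
from h import *
np.set_printoptions(precision=4,suppress=True)
p,R,s=tool()
M=R.as_matrix();print(M)
for sg in(-1,1):
  for b in(0,30):
    q=proj("side",p+M[:,2]*sg*53-b*M[:,0])[0]; print(sg,b,q,(q-[200,150])*5)
print("rim",(proj("side",[569.7,-29.8,64])-[200,150])*5)
E
```

```text
[[ 0.0083  0.984   0.1778]
 [-0.0012  0.1778 -0.9841]
 [-1.      0.0079  0.0026]]
-1 0 [246.0597 206.4387] [230.2983 282.1937]
-1 30 [245.8377 198.1658] [229.1886 240.8291]
1 0 [254.3281 178.6231] [271.6405 143.1153]
1 30 [254.2978 170.3577] [271.4891 101.7887]
rim [[254.8586 211.563 ]]
```

Request:
play_rows(motion=[-0.002,0.002,-0.008,0.01,-0.0023,-0.0026,-1,0,0,0,0,0,0,-1,0,0,0,0,0,0,0.0,0,0,0,0,0,0,0.3,0,0,0,0,0,0,0.5,0,0,0,0,0,0,0.6,0,0,0,0,0,0,0.7,0,0,0,0,0,0,0.7], newtons=12)

```text
clock: 5.25
eef_pos: [570.4, -29.6, 53.7]
eef_rot: [0.983, 1.568, -0.406]
wrist_force: [0.7, 0.4, -0.2]
finger_gap: 63.3
```

```bash
python3 - <<'E'
from h import *
np.set_printoptions(precision=4,suppress=True)
p,R,s=tool(); print(s["clock"],p,s["qd"],s["wrist_force"],s["finger_gap"])
print(delta([569.7,-29.8,52],down(-np.pi/2+.181)))
im,d=camera("side")
cv2.imwrite(f"pics/side3.png",cv2.resize(im[150:230,200:320],None,fx=5,fy=5,interpolation=cv2.INTER_CUBIC))
E
```

```text
5.25 [570.4433 -29.6491  53.677 ] [-0.0005 -0.0001  0.0005 -0.0001  0.0001  0.0004] [ 0.6896  0.357  -0.2102] 63.257409020666486
(array([ 0.0017, -0.0008,  0.    ]), array([ 0.    ,  0.0014, -0.0021]))
```

View pics/side3.png

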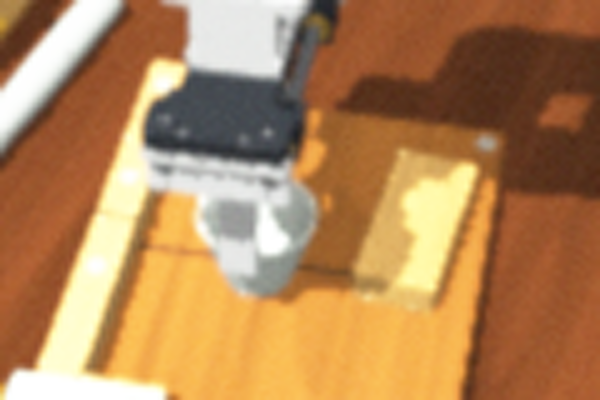

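The gap is 63.3 mm on the 64 mm rim, so the cup is gripped. Next I'll lift it and carry it over.

Request:
play_rows(motion=[0,0,0,-0.01,0,0,0.7,0,0,0,-0.02,0,0,0.7,0,0,0,-0.03,0,0,0.7,0,0,0,-0.03,0,0,0.7,0,0,0,0,0,0,0.7,0,0,0,0,-0.002,-0.015,0.7,0,0,0,0,-0.003,-0.03,0.7,0,0,0,0,-0.003,-0.03,0.7,0,0,0,0,-0.003,-0.03,0.7,0,0,0,0,-0.003,-0.03,0.7,0,0,0,0,-0.003,-0.03,0.7,0,0,0,0,-0.003,-0.03,0.7,0,0,0,0,-0.003,-0.03,0.7,0,0,0,0,-0.003,-0.03,0.7,0,0,0,0,-0.002,-0.03,0.7,0,0,0,0,0,-0.015,0.7,0,0,0,0,0,0,0.7,0,0,0,0,0,0,0.7], newtons=15)

```text
clock: 7.1
eef_pos: [472.8, 278.8, 138.9]
eef_rot: [-1.439, 1.556, -2.827]
wrist_force: [-0.1, -0.0, -0.1]
finger_gap: 63.2
```

```bash
cat > look.py <<'E'
from h import *
import sys
np.set_printoptions(precision=4,suppress=True)
p,R,s=tool(); print(s["clock"],p,s["joints"],s["wrist_force"],s["finger_gap"])
def crop(c,name,u0,v0,w_,h_,f):
    im,d=camera(c)
    cv2.imwrite(f"pics/{name}.png",cv2.resize(im[v0:v0+h_,u0:u0+w_],None,fx=f,fy=f,interpolation=cv2.INTER_CUBIC)); return im,d
E
python3 - <<'E'
from look import *
print(delta([487.1,261.5,136],down(-np.pi/2+.181)))
crop("side","s4",170,200,140,130,4)
E
```

```text
7.1 [472.849  278.7564 138.8555] [0.4648 0.369  1.5903 0.0024 1.1971 1.8515] [-0.1171 -0.0172 -0.1024] 63.23697846970998
(array([0.0027, 0.0109, 0.0196]), array([0.0022, 0.002 , 0.0149]))
```

View pics/s4.png

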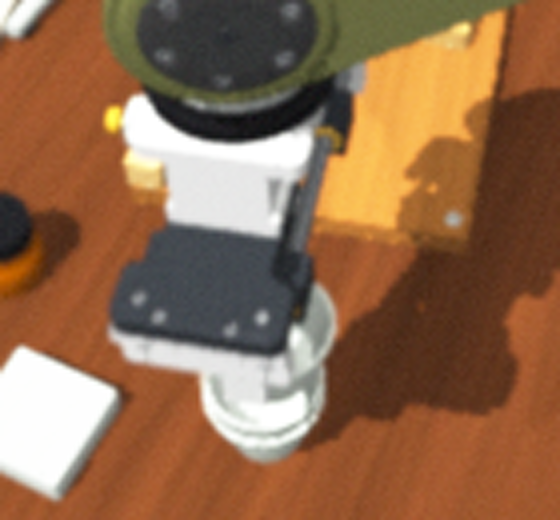

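Request:
play_rows(motion=[0.002,0.002,0.007,0,0.006,0.01,0.7,0,0,0.007,0,0.005,0.0095,0.7,0,0,0,0,0,0,0.7,0,0,0,0,0,0,0.7])

```text
clock: 7.55
eef_pos: [489.3, 256.9, 138.5]
eef_rot: [0.531, 1.571, -0.863]
wrist_force: [0.8, -0.1, -0.6]
finger_gap: 63.2
```

```bash
python3 - <<'E'
from look import *
print(delta([487.1,261.5,136],down(-np.pi/2+.181)))
im,d=crop("side","s5",170,200,140,130,4)
for n in("cup","stack_top"):
    for q in place_of("side",n)[:3]: print(n,q["conf"],w("side",q["at"]))
    for q in masks_of("side",n)[:3]:
        v,u=np.nonzero(q["region"]);P=withdepth("side",np.c_[u,v],d[v,u]);print(q["conf"],len(u),np.percentile(P,[3,50,97],axis=0).round(0).tolist())
camera("top")
for q in place_of("top","cup")[:3]: print("top",n,q["conf"],w("top",q["at"]))
E
```

```text
7.55 [489.3481 256.9181 138.5426] [ 0.4173  0.3689  1.5912 -0.0003  1.1814  1.8114] [ 0.7906 -0.0586 -0.6254] 63.19727061724177
(array([ 0.0025, -0.0014, -0.0049]), array([-0.0042,  0.0002, -0.0001]))
cup 0.53 [492.6735 257.4303 102.5661]
0.69 220 [[458.0, 176.0, 1.0], [472.0, 247.0, 132.0], [497.0, 283.0, 150.0]]
stack_top 0.95 [486.1152 258.4991  16.6689]
0.93 565 [[460.0, 235.0, 31.0], [489.0, 256.0, 40.0], [516.0, 289.0, 64.0]]
top stack_top 0.49 [491.1231 252.9431 104.3278]
top stack_top 0.25 [ 617.601  -138.0358   15.883 ]
```

View pics/s5.png

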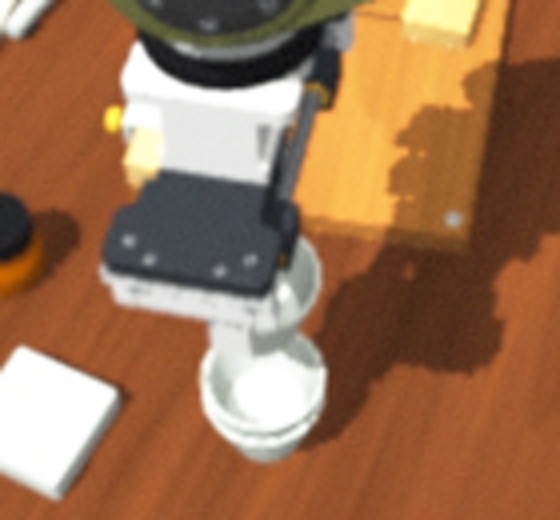

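Request:
play_rows(motion=[-0.004,0,0,0.015,-0.001,-0.0045,0.7,0,0,0,0.015,0,0,0.7,0,0,0,0,0,0,0.7,0,0,0,0,0,0,0.7])

```text
clock: 8.3
eef_pos: [487.1, 263.1, 108.6]
eef_rot: [1.667, 1.569, 0.28]
wrist_force: [0.1, 1.0, 0.3]
finger_gap: 62.9
```

```bash
python3 - <<'E'
from look import *
print(delta([487.3,261.3,98],down(-np.pi/2+.181)))
im,d=crop("side","s6",190,230,90,90,6)
E
```

```text
8.3 [487.083  263.144  108.6176] [ 0.4293  0.4049  1.6168 -0.0002  1.1185  1.8163] [0.0504 0.9593 0.2846] 62.93271879692971
(array([ 0.0106, -0.0001,  0.0019]), array([ 0.0029, -0.0001, -0.0013]))
```

View pics/s6.png

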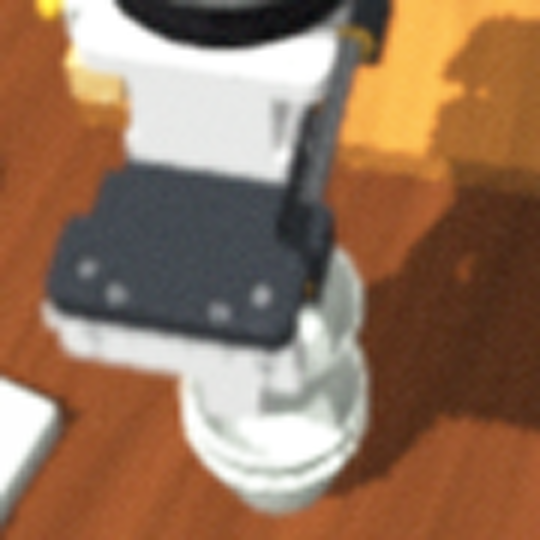

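Request:
play_rows(motion=[0.003,0,-0.001,0.01,0,0.0015,0.7,0,0,0,0.01,0,0,0.7,0,0,0,0.008,0,0,0.7,0,0,0,0,0,0,0.7,0,0,0,0,0,0,0.7])

```text
clock: 8.85
eef_pos: [487.7, 261.5, 79.1]
eef_rot: [1.89, 1.569, 0.499]
wrist_force: [0.7, 0.0, 1.0]
finger_gap: 63.1
```

```bash
python3 - <<'E'
from look import *
print(delta([487.3,261.3,68],down(-np.pi/2+.181)))
im,d=crop("side","s7",190,230,90,90,6)
E
```

```text
8.85 [487.7037 261.5116  79.0959] [0.426  0.4426 1.6399 0.0001 1.0578 1.8164] [0.6954 0.0032 1.0401] 63.12712730832298
(array([ 0.0111, -0.0004,  0.0001]), array([-0.0007, -0.0004, -0.0012]))
```

View pics/s7.png

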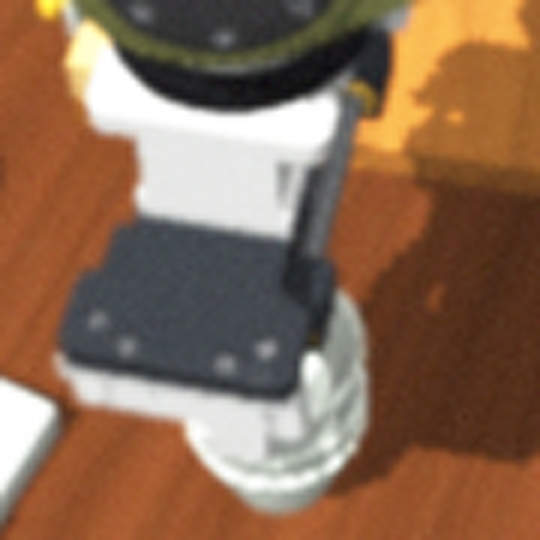

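Request:
play_rows(motion=[0,0,0,0.004,0,0,0.7,0,0,0,0.004,0,0,0.7,0,0,0,0.003,0,0,0.7,0,0,0,0,0,0,0.7])

```text
clock: 9.3
eef_pos: [488.1, 261.7, 67.9]
eef_rot: [1.816, 1.568, 0.425]
wrist_force: [0.1, -0.6, 0.2]
finger_gap: 63.2
```

```bash
python3 - <<'E'
from look import *
print(delta([487.3,261.3,68],down(-np.pi/2+.181)))
im,d=crop("side","s8",190,230,90,90,6)
E
```

```text
9.3 [488.0665 261.673   67.8501] [ 0.426   0.4582  1.6472 -0.      1.0337  1.8165] [ 0.0579 -0.5557  0.2193] 63.18103371511415
(array([-0.0002, -0.0008,  0.0002]), array([-0.0007, -0.0006, -0.0025]))
```

View pics/s8.png

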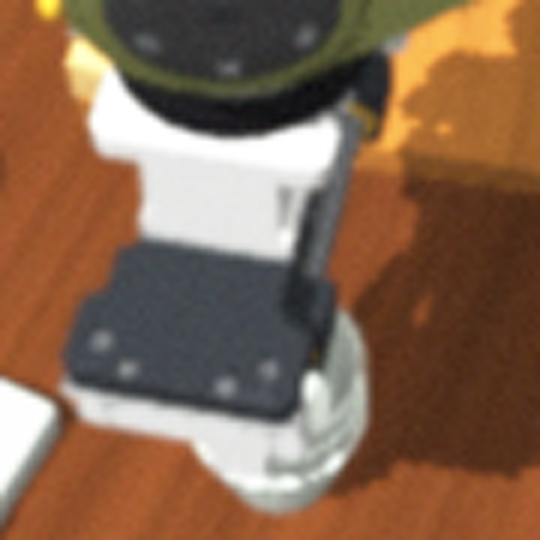

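Request:
play_rows(motion=[0,0,0,0.0015,0,0,0.7,0,0,0,0,0,0,0.7])

```text
clock: 9.55
eef_pos: [489.0, 262.0, 67.8]
eef_rot: [1.776, 1.566, 0.386]
wrist_force: [-0.1, 0.5, 0.7]
finger_gap: 63.0
```

Request:
play_rows(motion=[0,0,0,0,0,0,0.2,0,0,0,0,0,0,0,0,0,0,0,0,0,-0.5,0,0,0,0,0,0,-1,0,0,0,0,0,0,-1,0,0,0,0,0,0,-1])

```text
clock: 10.15
eef_pos: [488.9, 262.0, 67.7]
eef_rot: [1.807, 1.566, 0.416]
wrist_force: [0.8, -0.5, 0.1]
finger_gap: 90.8
```

```bash
python3 - <<'E'
from look import *
im,d=crop("side","s9",190,230,90,90,6)
print(delta([487.3,261.3,68],down(-np.pi/2+.181)))
E
```

```text
10.15 [488.8948 262.0167  67.6709] [ 0.426   0.4588  1.6467 -0.0001  1.031   1.8164] [ 0.8004 -0.5092  0.074 ] 90.79408643094324
(array([-0.0003, -0.0017,  0.0004]), array([-0.0006, -0.0012, -0.005 ]))
```

View pics/s9.png

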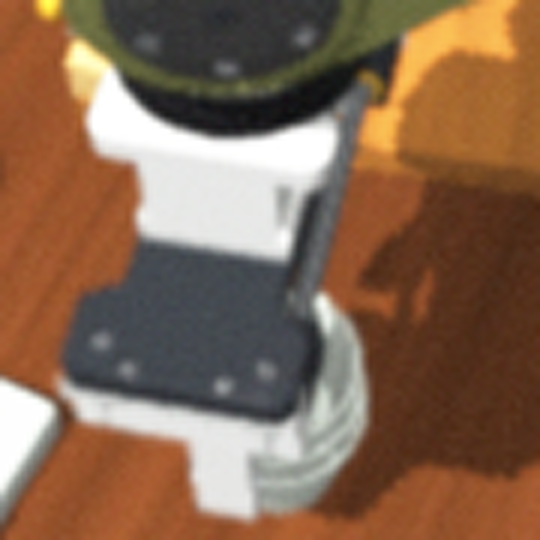

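Fingers are open, with three rims visible at the right. I'll lift straight up and check the nest.

Request:
play_rows(motion=[0,0,0,-0.01,0,0,-1,0,0,0,-0.02,0,0,-1,0,0,0,-0.04,0,0,-1,0,0,0,-0.04,0,0,-1,0,0,0,-0.03,0.01,0.03,-1,0,0,0,0,0.01,0.04,-1,0,0,0,0,0.01,0.04,-1,0,0,0,0,0,0.04,-1,0,0,0,0,0,0.04,-1,0,0,0,0,0,0,-1,0,0,0,0,0,0,-1])

```text
clock: 11.3
eef_pos: [553.6, 73.8, 222.2]
eef_rot: [1.575, 1.559, 0.187]
wrist_force: [0.1, 0.5, -0.4]
finger_gap: 94.2
```

```bash
python3 - <<'E'
from look import *
im,d=crop("side","s10",190,230,90,90,5)
im2,d2=crop("top","t10",110,140,220,120,3.6)
np.save("pics/side10d.npy",d);np.save("pics/top10d.npy",d2)
for c in("side","top"):
  for n in("cup","stack_top","stack_base"):
    for q in place_of(c,n)[:3]: print(c,n,round(q["conf"],2),w(c,q["at"]))
  dd=d if c=="side" else d2
  for q in masks_of(c,"cup")[:2]:
        v,u=np.nonzero(q["region"]);P=withdepth(c,np.c_[u,v],dd[v,u]);
        rim=P[P[:,2]>np.percentile(P[:,2],96)-6]
        print(round(q["conf"],2),len(u),np.percentile(P,[3,50,97],axis=0).round(0).tolist(),"rim",np.percentile(P[:,2],96),rim.min(0),rim.max(0))
E
```

```text
11.3 [553.6392  73.7972 222.2104] [0.0663 0.2995 1.4822 0.0014 1.3483 1.4539] [ 0.0676  0.4749 -0.3522] 94.24168098835038
side cup 0.98 [488.7927 264.577   32.5856]
side cup 0.43 [493.4094 -81.5899  17.5553]
side stack_top 0.57 [485.6384 261.0747  15.3019]
side stack_base 0.68 [489.6609 263.4808   0.3192]
0.83 633 [[463.0, 235.0, 47.0], [492.0, 253.0, 61.0], [516.0, 290.0, 80.0]] rim 79.449517441266 [293.5673 231.5321  73.5571] [518.7506 623.1075 760.0304]
0.64 5191 [[441.0, -160.0, 10.0], [540.0, 17.0, 19.0], [630.0, 133.0, 21.0]] rim 20.979469159901797 [ 293.5673 -185.0085   14.9882] [655.6512 623.1075 760.0304]
top cup 0.77 [488.015  257.0947  28.6649]
top stack_top 0.52 [ 615.0028 -140.3516   18.4181]
0.71 290 [[459.0, 256.0, 45.0], [486.0, 274.0, 58.0], [513.0, 291.0, 80.0]] rim 79.40014713718868 [453.3201 122.9784  73.4444] [515.1979 292.3048 544.8208]
0.49 505 [[637.0, -147.0, 19.0], [658.0, -72.0, 40.0], [679.0, -1.0, 44.0]] rim 44.05907213483603 [ 436.1688 -151.354    38.0836] [ 682.469     4.928  1165.1399]
```

View pics/s10.png

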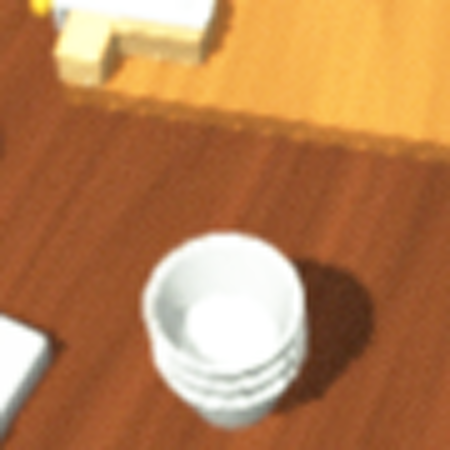

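View pics/t10.png

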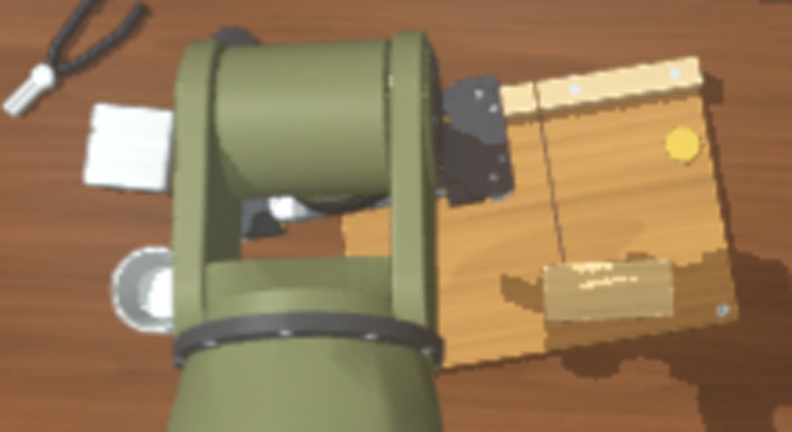

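The cup is nested: three evenly spaced rims, top rim at about 79 mm (expected 78). Now the blank: work out its pose, the stop's face and the target in the fence frame.

```bash
cat >> h.py <<'E'
FY=0.1805; FC=np.array([646.0,-3.6])
EX=np.array([np.cos(FY),np.sin(FY)]);EY=np.array([-np.sin(FY),np.cos(FY)])
def f2w(x,y): return FC+x*EX+y*EY
def w2f(P): d=np.atleast_2d(P)[:,:2]-FC; return np.c_[d@EX,d@EY]
E
python3 - <<'E'
from h import *
np.set_printoptions(precision=1,suppress=True)
for c in("top","side"):
  m=np.load(f"pics/m_{c}_stop.npy")
  d=np.load(f"pics/{c}0d.npy"); 
  V,U=np.mgrid[0:384,0:512]; P=withdepth(c,np.c_[U.ravel(),V.ravel()],d.ravel())
  f=w2f(P); z=P[:,2]
  k=(abs(f[:,1]-110)<40)&(f[:,0]>-62)&(f[:,0]<-15)&(z>32)&(z<50)
  print(c,"stop y ext",np.percentile(f[k,1],[1,5,50,95,99]),"x",np.percentile(f[k,0],[1,99]),k.sum())
  k=(abs(f[:,1])<140)&(abs(f[:,0])<25)&(z>35)&(z<41.5)
  print(c,"fence x",np.percentile(f[k,0],[1,5,95,99]),"y",np.percentile(f[k,1],[1,99]))
  A=np.polyfit(f[k,1],f[k,0],1);print("slope",np.round(A,4))
  k=(abs(f[:,0]+160)<40)&(abs(f[:,1]+50)<75)&(z>32)&(z<44)
  (cx,cy),(a,b),an=cv2.minAreaRect(f[k].astype(np.float32)); print(c,"blank in fence",cx,cy,a,b,an, np.median(z[k]))
E
```

```text
top stop y ext [ 94.   95.2 111.  126.6 128.4] x [-55.8 -15.6] 183
top fence x [-23.  -11.7  11.   14.4] y [-137.5  134.7]
slope [-0.  -0.5]
top blank in fence -159.10821533203125 -50.84834289550781 98.2825698852539 44.7709846496582 81.2089614868164 38.20941332817188
side stop y ext [ 94.4  96.2 116.6 128.  129.1] x [-55.5 -15.3] 214
side fence x [-20.9 -10.8  10.9  16.4] y [-136.4  137.4]
slope [-0.  -0.6]
side blank in fence -159.72909545898438 -49.87947082519531 103.3004150390625 44.73460388183594 83.71258544921875 38.498799934583815
```

Request:
play_rows(motion=[-0.147,0,0,0,0,0,-1,-0.147,0,0,0,0,0,-1,-0.147,0,0,0,0,0,-1,-0.147,0,0,0,0,0,-1,-0.147,0,0,0,0,0,-1,-0.147,0,0,0,0,0,-1,-0.147,0,0,0,0,0,-1,-0.147,0,0,0,0,0,-1,-0.147,0,0,0,0,0,-1,-0.147,0,0,0,0,0,-1,0,0,0,0.02,-0.037,-0.016,-1,0,0,0,0.02,-0.037,-0.016,-1,0,0,0,0.02,-0.037,-0.016,-1,0,0,0,0.02,-0.037,-0.016,-1,0,0,0,0,0,0,-1,0,0,0,0,0,0,-1])

```text
clock: 13.4
eef_pos: [507.0, -81.8, 138.0]
eef_rot: [0.103, 1.558, 0.228]
wrist_force: [0.5, -0.6, 1.2]
finger_gap: 94.0
```

```bash
python3 - <<'E'
from look import *
print(delta([498.1,-81.8,21],down(0.075)))
im,d=crop("side","s11",190,140,150,110,5)
for n in ["blank"]:
    for q in place_of("side",n)[:2]: print(n,round(q["conf"],2),w("side",q["at"]))
E
```

```text
13.4 [507.0071 -81.8194 137.9763] [-0.2343  0.2804  1.7114  0.0062  1.1385 -0.3612] [ 0.547  -0.6288  1.1613] 94.047645487755
(array([ 0.1169,  0.001 , -0.0103]), array([ 0.0493,  0.0125, -0.0016]))
blank 0.61 [495.272  -84.3526  17.9401]
```

View pics/s11.png

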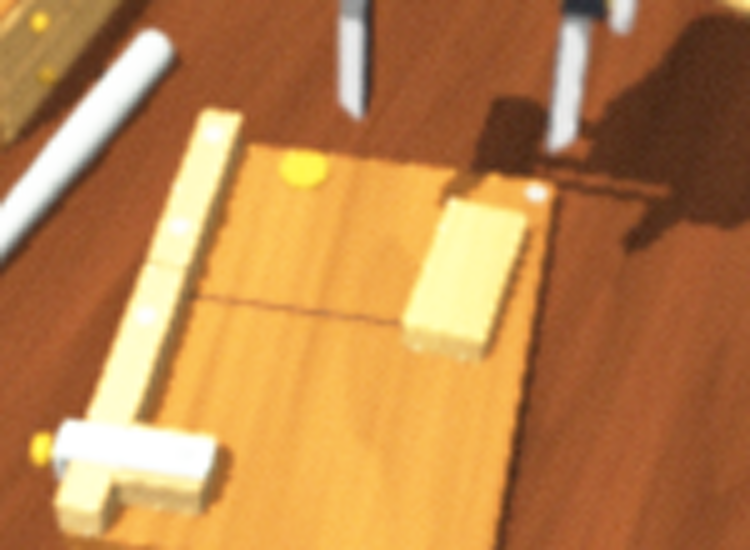

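The fingers straddle the blank from above at (352,110) and (562,150) in the crop. Correcting the offset and descending.

Request:
play_rows(motion=[0.049,0.012,-0.001,0.01,0.001,-0.01,-1,0,0,0,0.03,0,0,-1,0,0,0,0.03,0,0,-1,0,0,0,0.015,0,0,-1,0,0,0,0,0,0,-1,0,0,0,0,0,0,-1])

```text
clock: 14.1
eef_pos: [502.1, -75.5, 55.1]
eef_rot: [-0.21, 1.562, -0.126]
wrist_force: [-0.5, 0.2, 0.7]
finger_gap: 93.9
```

```bash
python3 - <<'E'
from look import *
print(delta([498.1,-81.8,21],down(0.075)))
im,d=crop("side","s12",190,140,150,110,5)
E
```

```text
14.1 [502.0719 -75.4878  55.0916] [-0.2219  0.3853  1.7917  0.0011  0.9554 -0.3063] [-0.502   0.1848  0.7261] 93.93600312502117
(array([ 0.0341, -0.0059, -0.0048]), array([0.0088, 0.0091, 0.0019]))
```

View pics/s12.png

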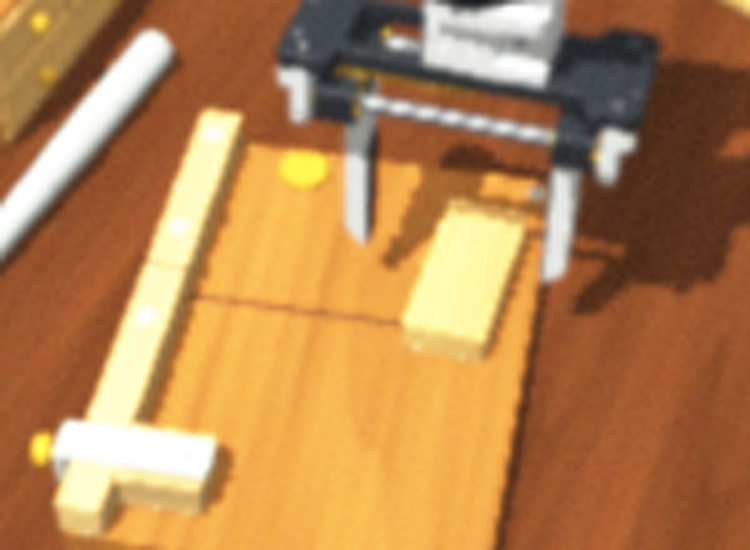

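Request:
play_rows(motion=[0.009,0.009,0.002,0,-0.006,-0.005,-1,0,0,0,0.015,0,0,-1,0,0,0,0.015,0,0,-1,0,0,0,0.002,0,0,-1,0,0,0,0,0,0,-1])

```text
clock: 14.65
eef_pos: [499.8, -83.5, 27.6]
eef_rot: [-0.332, 1.564, -0.258]
wrist_force: [1.2, 0.2, 0.4]
finger_gap: 94.0
```

```bash
python3 - <<'E'
from look import *
print(delta([498.1,-81.8,21],down(0.075)))
im,d=crop("side","s13",190,140,150,110,5)
E
```

```text
14.65 [499.7668 -83.4953  27.6309] [-0.2378  0.43    1.8064 -0.0002  0.8985 -0.3113] [1.1759 0.2472 0.3851] 94.04222071151544
(array([ 0.0066,  0.0018, -0.0016]), array([-0.0013,  0.0063,  0.0022]))
```

View pics/s13.png

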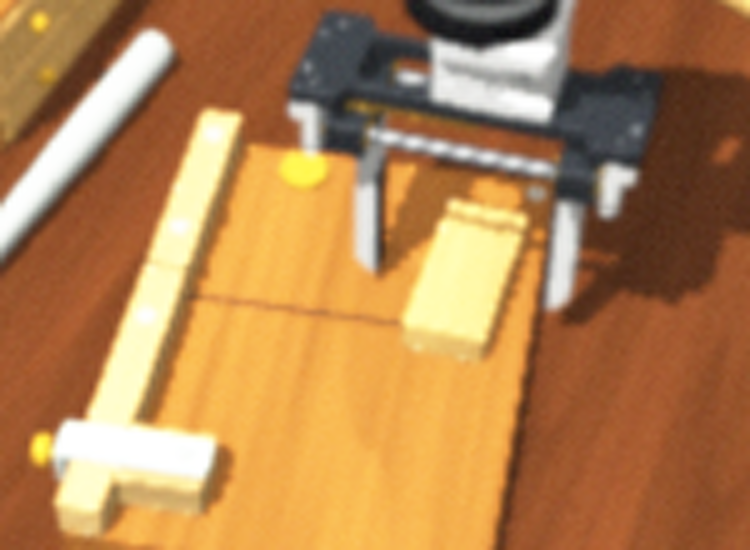

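Request:
play_rows(motion=[-0.001,0.006,0.002,0.006,0.0018,-0.0016,-1,0,0,0,0,0,0,-1,0,0,0,0,0,0,-0.2,0,0,0,0,0,0,0.2,0,0,0,0,0,0,0.6,0,0,0,0,0,0,0.6,0,0,0,0,0,0,0.6], newtons=18)

```text
clock: 15.4
eef_pos: [498.9, -82.0, 23.5]
eef_rot: [-0.353, 1.568, -0.278]
wrist_force: [0.0, 0.2, 0.3]
finger_gap: 57.7
```

```bash
python3 - <<'E'
from look import *
print(delta([498.1,-81.8,21],down(0.075)))
im,d=crop("side","s14",190,140,150,110,5)
E
```

```text
15.4 [498.9302 -81.9701  23.4628] [-0.2352  0.4371  1.8082 -0.0002  0.8934 -0.3099] [0.0058 0.2057 0.3086] 57.74429140756829
(array([ 0.0025,  0.0002, -0.0008]), array([-0.0003,  0.0027,  0.001 ]))
```

View pics/s14.png

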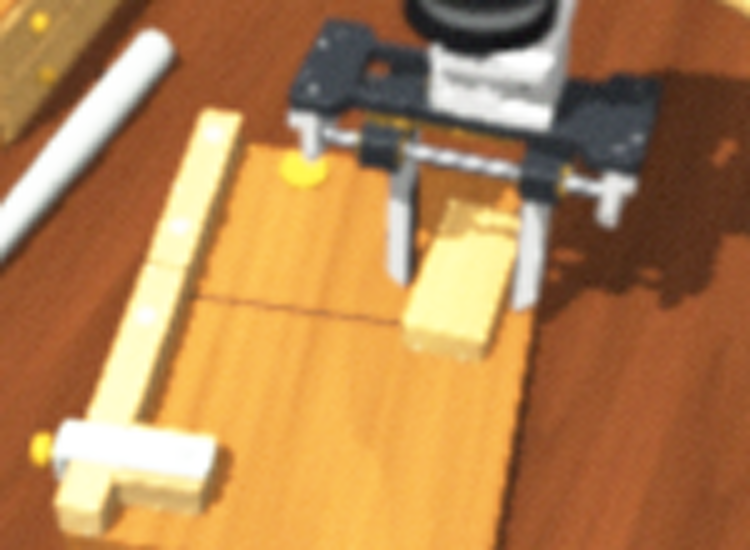

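Still closing, so I'll give it a few more rows.

Request:
play_rows(motion=[0,0,0,0,0,0,0.6,0,0,0,0,0,0,0.6,0,0,0,0,0,0,0.6,0,0,0,0,0,0,0.6])

```text
clock: 15.85
eef_pos: [498.9, -82.0, 23.4]
eef_rot: [-0.34, 1.568, -0.265]
wrist_force: [-0.1, 0.2, -0.1]
finger_gap: 43.8
```

```bash
python3 - <<'E'
from look import *
R=down(FY)
gx,gy=f2w(-60,-50)
print("lift ",delta([*f2w(-159,-50),60],R)); 
for x,y in((-62,35),(-62,40)): print(f2w(x,y), delta([*f2w(x,y),60],R))
im,d=crop("side","s15",190,140,150,110,5)
E
```

```text
15.85 [498.9217 -81.9599  23.4455] [-0.2352  0.4371  1.8082 -0.0001  0.8934 -0.3099] [-0.1492  0.1962 -0.1272] 43.828901206155564
lift  (array([-0.0366,  0.0006, -0.0002]), array([-0.1058,  0.0026,  0.0011]))
[578.724   19.7011] (array([-0.0364,  0.0954,  0.0873]), array([-0.1058,  0.0026,  0.0011]))
[577.8264  24.6198] (array([-0.0364,  0.1004,  0.0867]), array([-0.1058,  0.0026,  0.0011]))
```

View pics/s15.png

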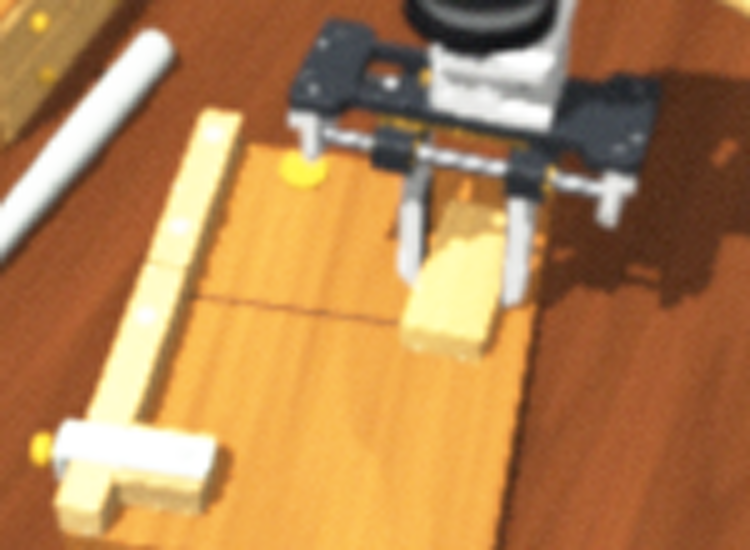

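Request:
play_rows(motion=[0,0.0026,0.001,-0.01,0,0,0.6,0,0,0,-0.015,0,0,0.6,-0.053,0,0,-0.01,0,0,0.6,-0.053,0,0,0,0,0,0.6,0,0,0,0,0.018,0.017,0.6,0,0,0,0,0.018,0.017,0.6,0,0,0,0,0.018,0.017,0.6,0,0,0,0,0.018,0.017,0.6,0,0,0,0,0.01,0.01,0.6,0,0,0,0,0,0,0.6,0,0,0,0,0,0,0.6])

```text
clock: 17.0
eef_pos: [563.2, 15.4, 66.5]
eef_rot: [-0.294, 1.569, -0.11]
wrist_force: [-1.5, 0.3, -1.2]
finger_gap: 44.3
```

```bash
cat > bl.py <<'E'
from look import *
def blank(c,d,zc,tol=5):
    out=[]
    for q in masks_of(c,"blank")[:1]:
        v,u=np.nonzero(q["region"]);P=withdepth(c,np.c_[u,v],d[v,u]);P=P[d[v,u]>0]
        print(c,"mask",round(q["conf"],2),len(u),"z pct",np.percentile(P[:,2],[5,50,95]))
        f=w2f(P[abs(P[:,2]-zc)<tol]).astype(np.float32)
        (cx,cy),(a,b),an=cv2.minAreaRect(f); print("  fence-frame rect",np.array([cx,cy,a,b,an]),"ext",np.percentile(f,[2,98],axis=0).ravel())
    for q in place_of(c,"blank")[:1]: print("  place",round(q["conf"],2),w(c,q["at"]),w2f(w(c,q["at"])))
E
python3 - <<'E'
from bl import *
print("tcp fence",w2f(p),delta([*f2w(-62,35),60],down(FY)))
im,d=crop("side","s16",190,140,150,110,5)
blank("side",d,p[2]-23.4+38)
E
```

```text
17.0 [563.1657  15.3517  66.5185] [-0.0377  0.479   1.6191 -0.0002  1.0415 -0.2216] [-1.5366  0.3319 -1.2336] 44.28115528745751
tcp fence [[-78.0863  33.5144]] (array([0.0065, 0.0014, 0.0161]), array([0.0035, 0.0019, 0.0006]))
side mask 0.72 569 z pct [66.946  81.4584 83.5448]
  fence-frame rect [-77.0582  33.7491  44.3828 102.7943   2.5869] ext [-99.38   -13.9116 -57.1194  83.014 ]
  place 0.96 [560.5545  15.073   62.3556] [[-80.7051  33.7089]]
```

View pics/s16.png

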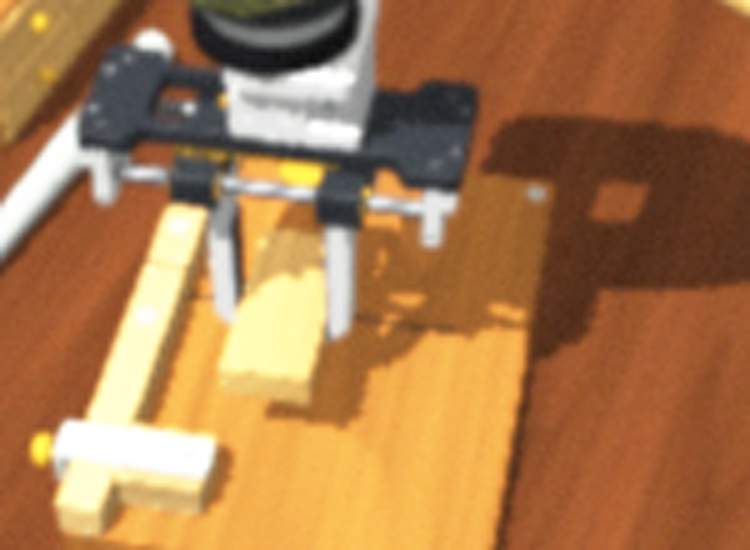

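Request:
play_rows(motion=[0.0035,0.002,0.0006,0,0.001,0.01,0.6,0,0,0,0.015,0,0.008,0.6,0,0,0,0.015,0,0,0.6,0,0,0,0.005,0,0,0.6,0,0,0,0,0,0,0.6,0,0,0,0,0,0,0.6])

```text
clock: 17.75
eef_pos: [581.7, 17.3, 30.2]
eef_rot: [3.01, 1.57, -3.097]
wrist_force: [0.7, 0.4, -0.1]
finger_gap: 44.1
```

```bash
python3 - <<'E'
from bl import *
print("tcp fence",w2f(p),delta([*f2w(-61,38),25.5],down(FY)))
im,d=crop("side","s17",190,140,150,110,5)
blank("side",d,p[2]-23.4+38)
E
```

```text
17.75 [581.7313  17.302   30.247 ] [-0.0332  0.5673  1.5796 -0.      0.9951 -0.2089] [ 0.7232  0.4423 -0.1411] 44.08945761097376
tcp fence [[-59.4722  32.1   ]] (array([ 0.0047,  0.0059, -0.0016]), array([-0.0048, -0.0004, -0.0001]))
side mask 0.56 514 z pct [32.0573 45.1627 47.2563]
  fence-frame rect [-60.0619  31.7442  43.2111 101.4343   0.11  ] ext [-80.748  -13.5989 -39.3445  81.7524]
  place 0.7 [577.1003  15.3098  27.7025] [[-64.3857  30.9715]]
```

View pics/s17.png

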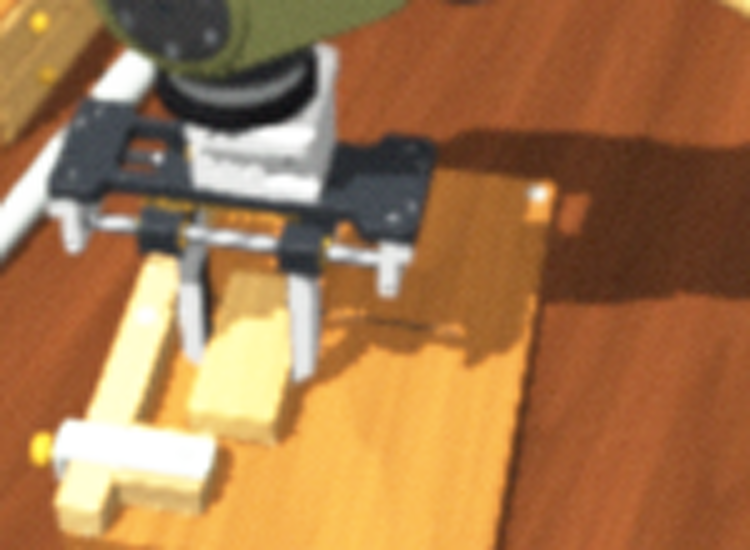

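Request:
play_rows(motion=[-0.005,0,0,0.0045,0.004,0,0.6,0,0,0,0,0.004,0,0.6,0,0,0,0,0.0015,0,0.6,0,0,0,0,0,0,0.6])

```text
clock: 18.3
eef_pos: [580.4, 27.8, 26.8]
eef_rot: [-0.216, 1.569, -0.034]
wrist_force: [0.6, 0.7, -0.8]
finger_gap: 43.7
```

```bash
python3 - <<'E'
from bl import *
print("tcp fence",w2f(p),delta([*f2w(-61,43),25.5],down(FY)))
E
```

```text
18.3 [580.4145  27.7851  26.8081] [-0.0152  0.5695  1.5857 -0.      0.9844 -0.1967] [ 0.6175  0.7468 -0.7596] 43.68741959246135
tcp fence [[-58.8857  42.6493]] (array([ 0.0013,  0.0004, -0.0021]), array([0.0011, 0.0019, 0.0004]))
```

Request:
play_rows(motion=[0,0,0,0,0.0012,0,0.6,0,0,0,0,0.0012,0,0.6,0,0,0,0,0,0,0.6])

```text
clock: 18.6
eef_pos: [580.3, 28.7, 27.1]
eef_rot: [-0.945, 1.567, -0.764]
wrist_force: [0.0, -0.5, -0.1]
finger_gap: 43.7
```

```bash
python3 - <<'E'
from bl import *
print("tcp fence",w2f(p),delta([*f2w(-61,43),25.5],down(FY)))
im,d=crop("side","s18",200,180,90,70,8)
blank("side",d,p[2]-23.4+38)
E
```

```text
18.6 [580.2768  28.7349  27.1248] [-0.0123  0.5685  1.5865 -0.0032  0.9838 -0.1922] [ 0.0371 -0.4514 -0.1078] 43.68130760400552
tcp fence [[-58.8507  43.6083]] (array([ 0.0016, -0.0006, -0.0022]), array([0.0011, 0.0023, 0.0031]))
side mask 0.82 492 z pct [33.7458 42.1223 44.3054]
  fence-frame rect [-59.7372  43.2544 102.0183  44.664   88.557 ] ext [-80.5769  -3.1237 -38.6912  92.6786]
  place 0.72 [486.8038 259.7717   2.6962] [[-109.3291  287.6722]]
```

View pics/s18.png

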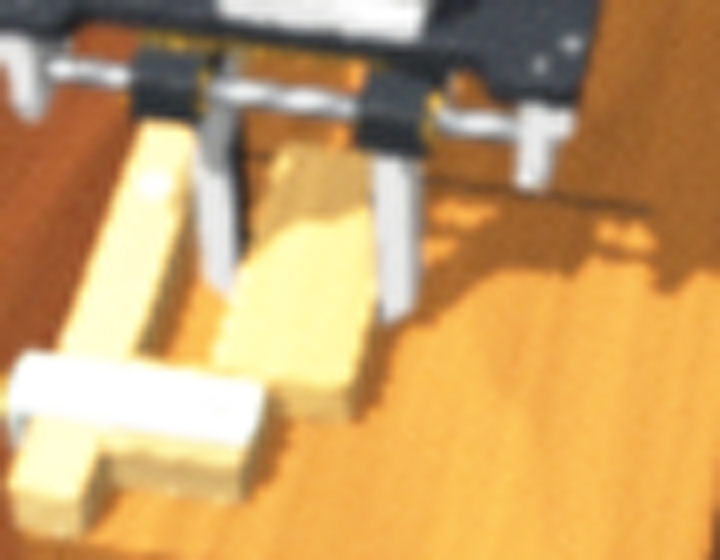

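Request:
play_rows(motion=[0.001,0.002,-0.003,0,0.002,0,0.6,0,0,0,0,0,0,0.6])

```text
clock: 18.95
eef_pos: [580.2, 28.8, 27.4]
eef_rot: [-1.562, 1.562, -1.382]
wrist_force: [0.1, -0.4, -0.9]
finger_gap: 44.0
```

```bash
python3 - <<'E'
from bl import *
print("tcp fence",w2f(p),delta([*f2w(-60,44),23.5],down(FY)))
F=np.array(s["wrist_force"]);print("F fence frame",F[:2]@EX,F[:2]@EY,F[2])
im,d=camera("side")
blank("side",d,p[2]-23.4+38)
E
```

```text
18.95 [580.1688  28.783   27.3704] [-0.0092  0.5687  1.5855 -0.0109  0.9856 -0.1836] [ 0.0822 -0.3652 -0.944 ] 44.042454520832784
tcp fence [[-58.9483  43.675 ]] (array([ 0.0039,  0.0004, -0.0011]), array([-0.0001,  0.0001,  0.0093]))
F fence frame 0.015291340052345389 -0.3740680823548332 -0.9439710242546072
side mask 0.63 521 z pct [29.7515 42.1991 45.0355]
  fence-frame rect [-60.0795  44.1379  44.9608 101.3636   0.1451] ext [-80.3017  -3.3313 -38.5541  92.7513]
  place 0.76 [581.0513  28.2094  21.9826] [[-58.1831  42.9524]]
```

Request:
play_rows(motion=[0,0,0.005,0.004,-0.0003,0,0.6,0,0,0,0,0,0,0.6,0,0,0,0,0,0,0.6])

```text
clock: 19.4
eef_pos: [580.5, 29.1, 23.2]
eef_rot: [-1.217, 1.568, -1.036]
wrist_force: [-0.8, -3.0, 2.6]
finger_gap: 43.8
```

```bash
python3 - <<'E'
from bl import *
print("tcp fence",w2f(p),delta([*f2w(-60,44),23.5],down(FY)))
F=np.array(s["wrist_force"]);print("F fence frame",F[:2]@EX,F[:2]@EY,F[2])
im,d=camera("side")
blank("side",d,p[2]-23.4+38)
E
```

```text
19.4 [580.4805  29.0966  23.1842] [-0.0117  0.5754  1.5863 -0.0032  0.9783 -0.1908] [-0.7569 -2.9636  2.6173] 43.782666761046265
tcp fence [[-58.5853  43.9276]] (array([-0.0003,  0.0001, -0.0014]), array([0.0004, 0.0011, 0.0029]))
F fence frame -1.276676214774976 -2.779580498193944 2.61734374224365
side mask 0.65 471 z pct [26.917  38.3764 40.6333]
  fence-frame rect [-58.3158  45.8687  43.8406  98.7837   1.0016] ext [-79.6577   0.1452 -37.7086  93.0063]
  place 0.81 [575.9129  28.9101  15.6584] [[-63.1122  44.5641]]
```

Request:
play_rows(motion=[0,0,0,0,0,0,-0.2,0,0,0,0,0,0,-0.2,0,0,0,0,0,0,-0.2,0,0,0,-0.015,0,0,-0.2,0,0,0,-0.03,0,0,-0.2,0,0,0,-0.04,0,0,-0.2,0,0,0,-0.04,0,-0.03,-0.2,0,0,0,0,0,-0.04,-0.2,0,0,0,0,0,-0.04,-0.2,0,0,0,0,0,0,-0.2,0,0,0,0,0,0,-0.2])

```text
clock: 20.65
eef_pos: [469.2, 10.6, 159.4]
eef_rot: [-0.357, 1.564, -0.175]
wrist_force: [1.3, -0.4, 0.1]
finger_gap: 56.9
```

```bash
python3 - <<'E'
from bl import *
print("tcp fence",w2f(p))
im,d=crop("side","s20",190,160,120,110,5)
blank("side",d,38)
im,d=crop("top","t20",110,140,220,120,3.6)
blank("top",d,38)
E
```

```text
20.65 [469.1798  10.5645 159.4027] [-0.0551  0.1625  1.8029 -0.0009  1.1693 -0.2365] [ 1.2614 -0.423   0.1431] 56.89394175956242
tcp fence [[-171.4048   45.6774]]
side mask 0.64 581 z pct [22.7556 38.1584 40.6158]
  fence-frame rect [-58.8776  44.0099 103.5651  44.2276  89.0284] ext [-80.3216  -5.2004 -38.0854  92.8595]
  place 0.87 [582.4494  27.8492  17.9558] [[-56.8723  42.3469]]
top mask 0.47 206 z pct [23.1053 38.0413 43.7794]
  fence-frame rect [-58.8304  41.8938  95.815   43.8531  89.389 ] ext [-80.2979  -5.1819 -37.6485  85.7991]
  place 0.72 [579.9899  27.8167  14.0658] [[-59.2978  42.7565]]
```

View pics/s20.png

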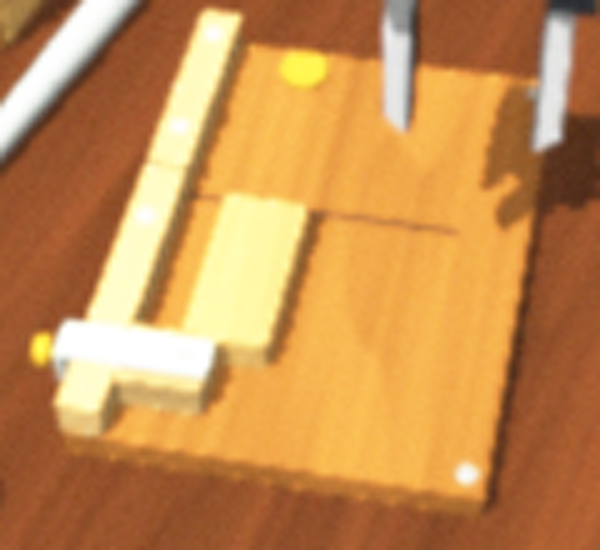

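View pics/t20.png

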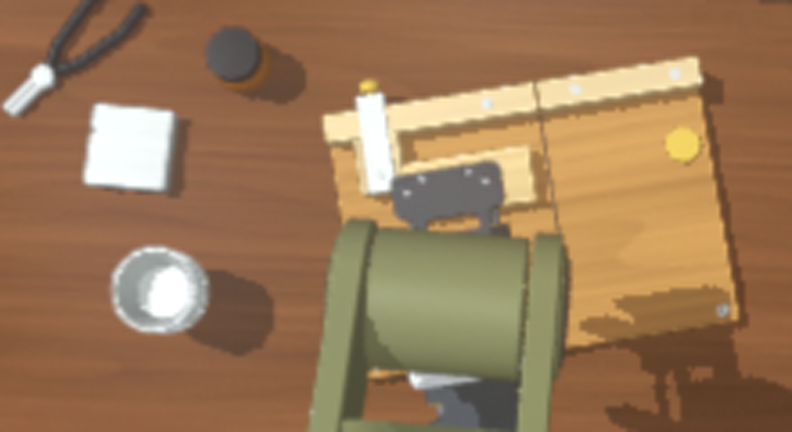

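The blank sits against the stop, parallel to the fence and about 26 mm from it. I'll turn the jaws along the fence and push it forward with the two spread fingers.

Request:
play_rows(motion=[0.147,0,0,0,0,0,-0.2,0.147,0,0,0,0,0,-0.2,0.147,0,0,0,0,0,-0.2,0.147,0,0,0,0,0,-0.2,0.147,0,0,0,0,0,-0.2,0.147,0,0,0,0,0,-0.2,0.147,0,0,0,0,0,-0.2,0.147,0,0,0,0,0,-0.2,0.147,0,0,0,0,0,-0.2,0.147,0,0,0,0,0,-0.2,0.1,0,0,0,0,0,-0.2,0,0,0,0,0,0,-0.2,0,0,0,0,0,0,-0.2])

```text
clock: 22.25
eef_pos: [472.6, 11.8, 152.9]
eef_rot: [-1.65, 1.565, -3.072]
wrist_force: [-1.2, -0.3, 0.3]
finger_gap: 56.6
```

```bash
python3 - <<'E'
from bl import *
print("tcp fence",w2f(p),delta([*f2w(-110,43),60],down(FY-np.pi/2)))
E
```

```text
22.25 [472.5801  11.8106 152.8742] [-0.0521  0.1854  1.7922 -0.0008  1.1701  1.3708] [-1.1816 -0.279   0.3092] 56.60718163464288
tcp fence [[-167.836    46.2928]] (array([0.0925, 0.0585, 0.0015]), array([-0.0322, -0.0006,  0.0061]))
```

Request:
play_rows(motion=[-0.032,0,0.006,0.02,0.02,0,-0.2,0,0,0,0.03,0.02,0,-0.2,0,0,0,0.03,0.012,0,-0.2,0,0,0,0.01,0,0,-0.2,0,0,0,0,0,0,-0.2,0,0,0,0,0,0,-0.2])

```text
clock: 22.85
eef_pos: [526.2, 21.0, 61.2]
eef_rot: [1.632, 1.569, 0.257]
wrist_force: [-0.1, 0.2, 0.3]
finger_gap: 56.6
```

```bash
python3 - <<'E'
from bl import *
print("tcp fence",w2f(p),delta([*f2w(-108,43),28],down(FY-np.pi/2)))
im,d=crop("side","s21",190,160,120,110,5)
E
```

```text
22.85 [526.2321  20.9996  61.203 ] [-0.0299  0.4158  1.7292  0.0006  0.9948  1.344 ] [-0.1186  0.2026  0.3158] 56.56261391766735
tcp fence [[-113.406    45.7009]] (array([0.0332, 0.0053, 0.0028]), array([ 0.016 , -0.0001, -0.0019]))
```

View pics/s21.png

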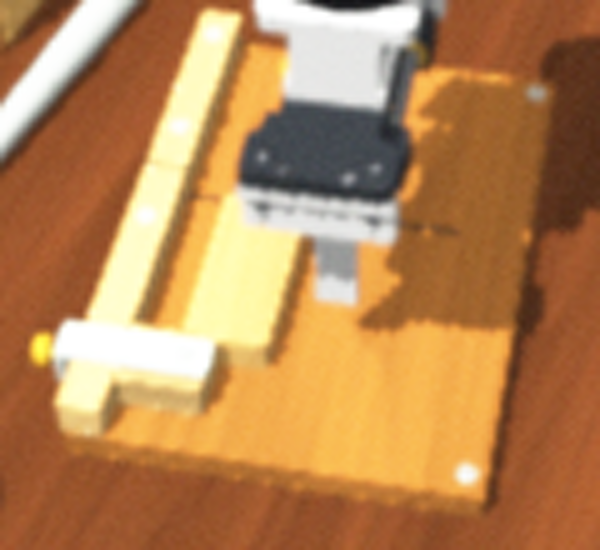

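Request:
play_rows(motion=[0.016,0,0,0.015,0.001,0.0028,-0.2,0,0,0,0.016,0,0,-0.2,0,0,0,0.003,0,0,-0.2,0,0,0,0,0,0,-0.2,0,0,0,0,0.01,0,-0.2,0,0,0,0,0.01,0,-0.2,0,0,0,0,0.008,0,-0.2,0,0,0,0,0.008,0,-0.2,0,0,0,0,0,0,-0.2])

```text
clock: 23.8
eef_pos: [569.2, 24.5, 31.1]
eef_rot: [1.399, 1.559, 0.006]
wrist_force: [-0.4, -0.0, -0.7]
finger_gap: 56.8
```

```bash
python3 - <<'E'
from bl import *
print("tcp fence",w2f(p),delta([*f2w(-63,43),28],down(FY-np.pi/2)))
F=np.array(s["wrist_force"]);print("F fence frame",F[:2]@EX,F[:2]@EY,F[2])
im,d=crop("side","s22",190,160,120,110,5)
blank("side",d,38)
E
```

```text
23.8 [569.2141  24.5326  31.0858] [-0.0214  0.5373  1.6263  0.0004  0.9663  1.3714] [-0.3603 -0.0207 -0.7302] 56.772719355348976
tcp fence [[-70.488   41.4603]] (array([ 0.0032,  0.0074, -0.0016]), array([-0.0027,  0.002 , -0.0115]))
F fence frame -0.35821676308756445 0.04429406664175837 -0.7301968730787372
side mask 0.63 211 z pct [36.1645 38.6303 40.631 ]
  fence-frame rect [-39.0409  68.2843  46.739   44.0486  87.1723] ext [-59.2142  46.3887 -18.3273  90.9014]
  place 0.54 [595.1333  31.6552  18.9174] [[-43.7113  43.8141]]
```

View pics/s22.png

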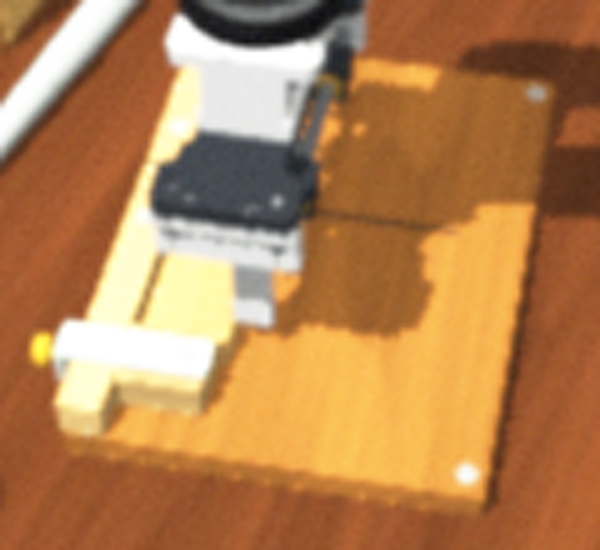

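Request:
play_rows(motion=[0,0,-0.01,0.001,0.003,0,-0.2,0,0,0,0,0.003,0,-0.2,0,0,0,0,0.003,0,-0.2,0,0,0,0,0.003,0,-0.2,0,0,0,0,0,0,-0.2])

```text
clock: 24.45
eef_pos: [575.3, 25.6, 29.4]
eef_rot: [-1.498, 1.556, -2.89]
wrist_force: [1.0, -0.3, -0.2]
finger_gap: 56.0
```

```bash
cat > st.py <<'E'
from bl import *
def st():
    print("tcp fence",w2f(p),"z",p[2])
    M=R.as_matrix();print("tool x",M[:,0]@[0,0,-1],"pitch below level deg",np.degrees(np.arcsin(-M[2,0])),"jaw in fence",M[:2,2]@EX,M[:2,2]@EY,M[2,2])
    F=np.array(s["wrist_force"]);print("F fence frame",F[:2]@EX,F[:2]@EY,F[2],"moment",s["moment"])
E
python3 - <<'E'
from st import *
st()
im,d=crop("side","s23",190,160,120,110,5)
blank("side",d,38)
E
```

```text
24.45 [575.3209  25.5858  29.4072] [-0.0173  0.5642  1.5871 -0.0046  1.0043  1.3777] [ 0.978  -0.275  -0.1978] 55.97572890586738
tcp fence [[-64.2913  41.4001]] z 29.407249825618553
tool x 0.9998943204071999 pitch below level deg 89.1670153074921 jaw in fence -0.002210473016690703 -0.999996994095768 0.0010609469691529871
F fence frame 0.9127028123447317 -0.4460493250214771 -0.19783212567177594 moment [ 0.0541  0.0027 -0.0084]
side mask 0.75 197 z pct [36.3887 38.5702 40.8113]
  fence-frame rect [-31.9866  66.8011  42.2384  48.1665   6.7959] ext [-52.0376  46.595  -12.5795  89.5307]
  place 0.28 [486.9931 261.1448  16.4464] [[-108.8963  288.9889]]
```

View pics/s23.png

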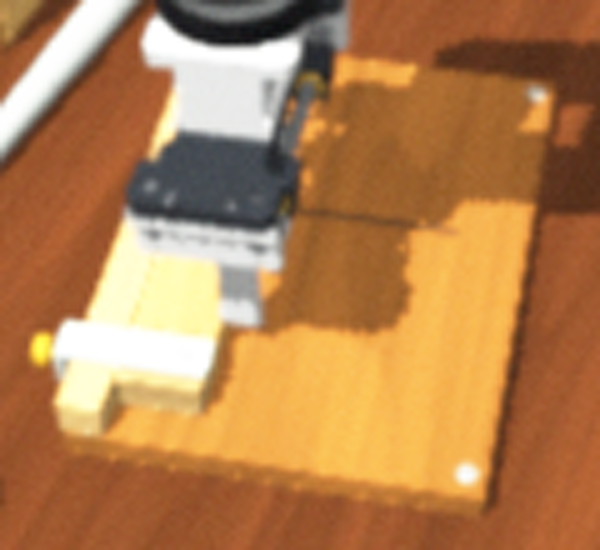

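Request:
play_rows(motion=[0,0,0,0,0.004,0,-0.2,0,0,0,0,0.004,0,-0.2])

```text
clock: 24.8
eef_pos: [575.9, 25.7, 28.7]
eef_rot: [-1.574, 1.536, -2.966]
wrist_force: [-40.3, -7.5, 32.0]
finger_gap: 56.3
```

```bash
python3 - <<'E'
from st import *
st()
E
```

```text
24.8 [575.9417  25.7495  28.7041] [-0.0158  0.5766  1.5691 -0.0076  1.0297  1.3799] [-40.2947  -7.533   31.9774] 56.25804299317664
tcp fence [[-63.6512  41.4497]] z 28.70409108596421
tool x 0.9994100563278042 pitch below level deg 88.03182252613584 jaw in fence -0.0013585236084412591 -0.9999990702471723 -0.00011797625080522955
F fence frame -40.99245507402345 -0.17685111903130263 31.977432646499366 moment [-1.4241  7.5889  0.129 ]
```

Blank is seated against the fence (41 N was measured at the end of the push). I'll back off, raise and tilt the tool for the diagonal push.

Request:
play_rows(motion=[0,0,0,0,-0.008,0,-0.2,0,0,0,-0.01,-0.02,0,-0.2,0,0,0,-0.03,-0.03,0,-0.2,0,0,0,-0.02,-0.01,0,-0.2,0,0,0.14,0,0,0,-0.2,0,0,0.14,0,0,0,-0.2,0,0,0.14,0,0,0,-0.2,0,0,0.14,0,0,0,-0.2,0,0,0,0,0,0,-0.2,0,0,0,0,0,0,-0.2])

```text
clock: 25.8
eef_pos: [510.7, 12.4, 96.0]
eef_rot: [1.56, 1.022, 0.165]
wrist_force: [1.3, -0.2, 0.4]
finger_gap: 56.6
```

```bash
python3 - <<'E'
from st import *
st()
im,d=crop("side","s24",190,120,180,150,4)
blank("side",d,38)
im,d=crop("top","t24",110,140,220,120,3.6)
blank("top",d,38)
E
```

```text
25.8 [510.7373  12.3909  96.0385] [-0.1278  0.1178  2.1405  0.415   0.3831  0.9199] [ 1.2519 -0.2086  0.362 ] 56.6285546438663
tcp fence [[-130.1945   40.0137]] z 96.03853358689389
tool x 0.8529383161342521 pitch below level deg 58.532709756049904 jaw in fence -0.005867196510195901 -0.9999657025149072 0.005845493903773535
F fence frame 1.194084502070951 -0.429911697689485 0.36200340919000273 moment [-0.0146  0.2247 -0.023 ]
side mask 0.6 536 z pct [29.5708 38.558  40.8095]
  fence-frame rect [-32.0225  42.4798 102.8667  45.2524  89.6204] ext [-54.2903  -5.1564 -10.6855  90.6274]
  place 0.95 [604.1292  33.3547  20.3715] [[-34.5564  43.8711]]
top mask 0.66 576 z pct [30.9008 38.3048 41.8719]
  fence-frame rect [-32.5985  43.9983 100.0983  45.2364  89.1743] ext [-54.2634  -3.9824 -11.9133  91.6684]
  place 0.98 [609.6544  29.7287  16.7643] [[-29.772   39.3121]]
```

View pics/s24.png

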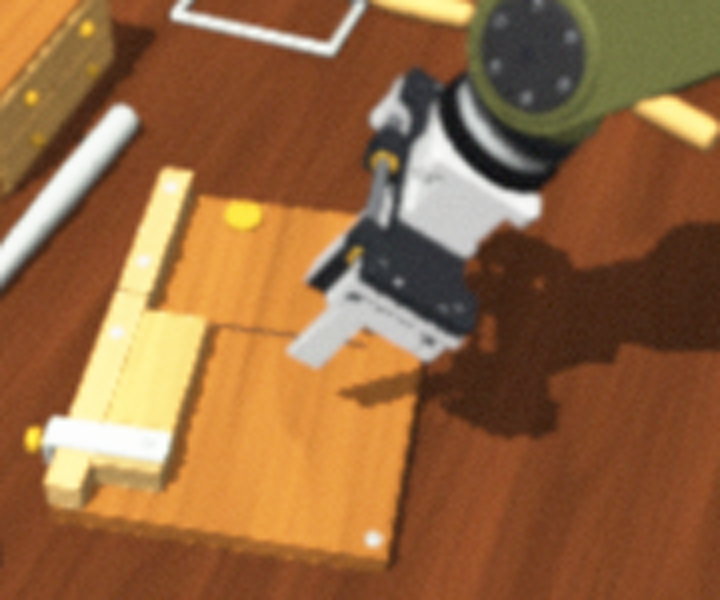

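View pics/t24.png

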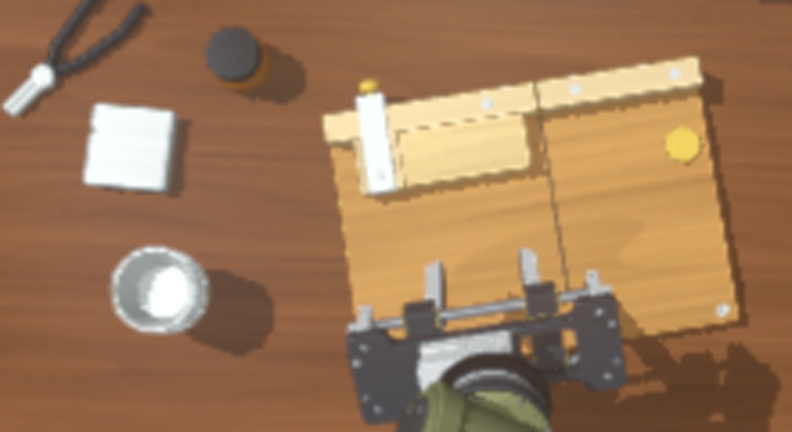

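Both views show the blank flush to the fence with its left end at the stop (gap at about (393,165) in the top crop). I'll measure that gap, then work out the approach for the tilted push.

```bash
cat >> h.py <<'E'
def tilt(deg):
    "tool x forward(EX)/down at deg below level, jaws along -EY"
    a=np.radians(deg);x=np.array([*(EX*np.cos(a)),-np.sin(a)]);z=np.array([*(-EY),0.]);y=np.cross(z,x)
    return Ro.from_matrix(np.c_[x,y,z])
E
python3 - <<'E'
from st import *
for a in(53,56): print(delta([*f2w(-72,43),52],tilt(a)))
im,d=crop("top","t25",200,160,70,40,11)
im,d=crop("side","s25",200,190,60,60,9)
E
```

```text
26.1 [510.8437  12.7011  95.5367] [-0.1274  0.119   2.141   0.4184  0.3812  0.9161] [-0.1397  0.849   0.1267] 56.532134587105034
(array([ 0.0674,  0.0267, -0.0032]), array([-0.0008,  0.0076,  0.0959]))
(array([ 0.0674,  0.0267, -0.0032]), array([-0.001 ,  0.0076,  0.0436]))
```

View pics/t25.png

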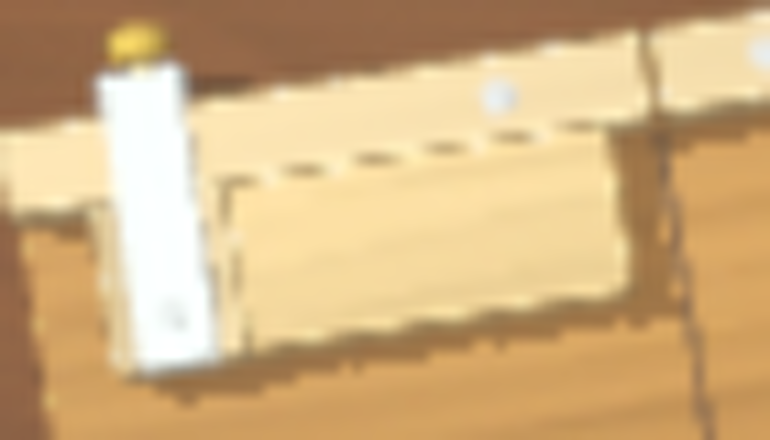

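View pics/s25.png

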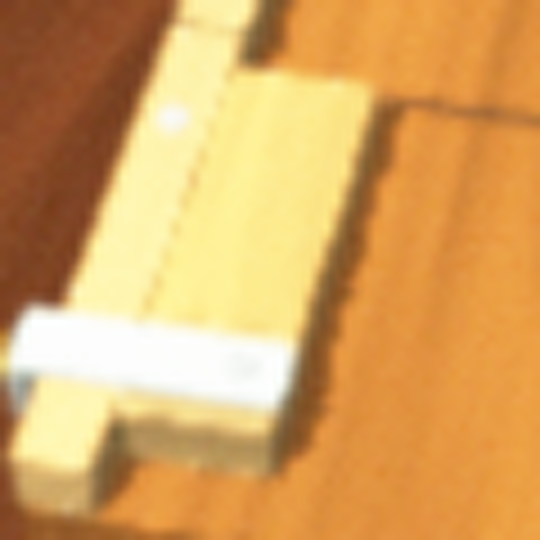

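Only hairline gaps at fence and stop, under 1 mm. Moving to the pre-push point.

Request:
play_rows(motion=[0,0,0,0.022,0.009,-0.001,-0.2,0,0,0,0.022,0.009,-0.001,-0.2,0,0,0,0.016,0.007,-0.001,-0.2,0,0.007,0.06,0,0,0,-0.2,0,0,0,0,0,0,-0.2,0,0,0,0,0,0,-0.2])

```text
clock: 26.8
eef_pos: [565.0, 26.0, 56.2]
eef_rot: [1.573, 0.972, 0.182]
wrist_force: [-0.2, -0.2, 0.8]
finger_gap: 56.2
```

```bash
python3 - <<'E'
from st import *
st()
print(delta([*f2w(-67,43),47],tilt(53)))
im,d=crop("side","s26",190,120,150,130,4.5)
E
```

```text
26.8 [565.0038  25.9967  56.1563] [-0.0923  0.3039  2.0556  0.66    0.2518  0.7002] [-0.2408 -0.196   0.8012] 56.22390393691933
tcp fence [[-74.3671  43.6565]] z 56.15631875330745
tool x 0.8258135095752148 pitch below level deg 55.671055579183864 jaw in fence -0.00034177980701389994 -0.9999990970080265 -0.0012996806130018967
F fence frame -0.272112129678306 -0.1495674515046882 0.8011927194284741 moment [0.0306 0.2375 0.0001]
(array([0.0117, 0.0009, 0.0007]), array([-0.001 , -0.0009,  0.0466]))
```

View pics/s26.png

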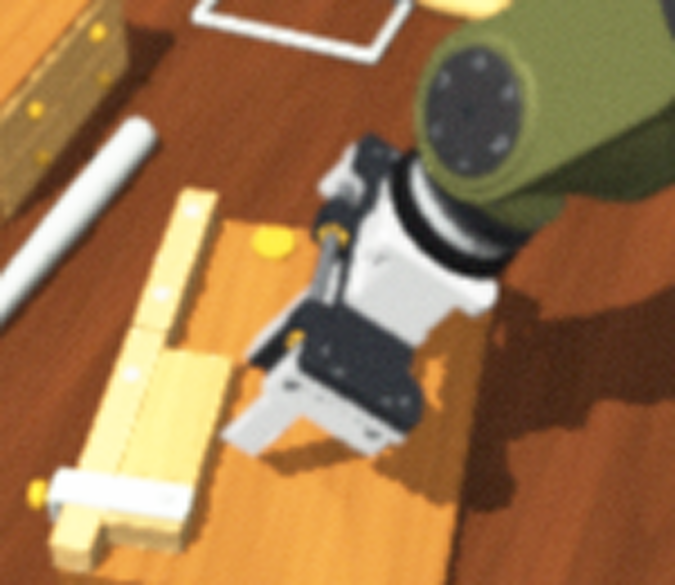

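Request:
play_rows(motion=[0,0,0,0.01,0.002,0,-0.2,0,0,0,0.008,0.002,0,-0.2,0,0,0,0.002,0.001,0,-0.2,0,0,0,0,0,0,-0.2])

```text
clock: 27.25
eef_pos: [582.1, 29.0, 42.3]
eef_rot: [1.572, 0.972, 0.181]
wrist_force: [0.3, 1.2, 0.0]
finger_gap: 56.9
```

```bash
python3 - <<'E'
from st import *
st()
print(delta([*f2w(-55.3,43),38]))
im,d=crop("side","s27",200,170,80,70,8)
E
```

```text
27.25 [582.077   28.9957  42.2597] [-0.0814  0.3638  2.0154  0.6921  0.2314  0.6748] [0.2689 1.1578 0.0424] 56.905034977801435
tcp fence [[-57.0329  43.5417]] z 42.25974879592278
tool x 0.8258531017920693 pitch below level deg 55.675078294838904 jaw in fence -0.0003883662675679182 -0.999999664151631 -0.0007217120390298204
F fence frame 0.47235104761544533 1.0907734863896648 0.042369654888801046 moment [-0.0338  0.2932 -0.0035]
(array([ 0.0045, -0.001 ,  0.0005]), array([0., 0., 0.]))
```

View pics/s27.png

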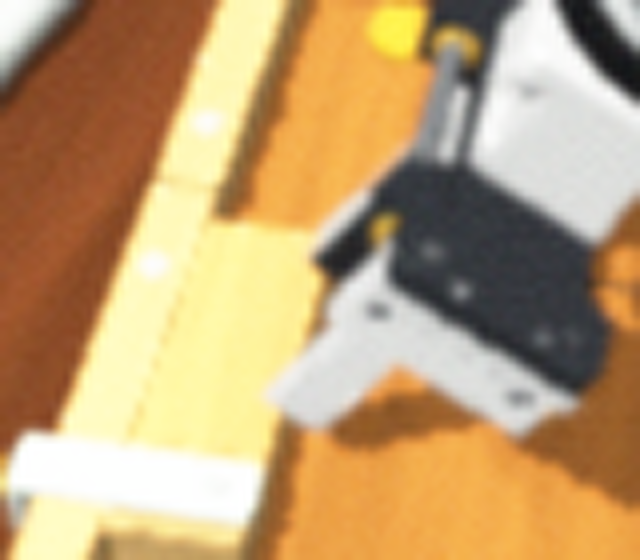

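Request:
play_rows(motion=[0,0,0,0.003,0,0,-0.2,0,0,0,0.001,0.0005,0,-0.2,0,0,0,0.001,0.0005,0,-0.2])

```text
clock: 27.6
eef_pos: [585.6, 29.7, 38.7]
eef_rot: [1.572, 0.972, 0.181]
wrist_force: [-0.6, 0.8, 0.4]
finger_gap: 56.7
```

```bash
python3 - <<'E'
from st import *
st()
E
```

```text
27.6 [585.6428  29.6558  38.7471] [-0.0792  0.3774  2.007   0.7033  0.2263  0.665 ] [-0.5824  0.7557  0.4285] 56.690903190896556
tcp fence [[-53.4065  43.5509]] z 38.74711397528732
tool x 0.8257847200791764 pitch below level deg 55.66813071960579 jaw in fence -0.000421622853253216 -0.9999996722309927 -0.0006912105877036057
F fence frame -0.43732560442978585 0.8479508257146754 0.4284561044338979 moment [-0.051   0.3547 -0.031 ]
```

Request:
play_rows(motion=[0,0,0,0.001,0.0,0,-0.2,0,0,0,0.001,0.0,0,-0.2])

```text
clock: 27.8
eef_pos: [586.5, 29.8, 37.6]
eef_rot: [1.572, 0.971, 0.181]
wrist_force: [-22.8, -4.6, 23.5]
finger_gap: 56.1
```

```bash
python3 - <<'E'
from st import *
st()
E
```

```text
27.8 [586.5109  29.8078  37.6236] [-0.0788  0.3813  2.0052  0.7104  0.2246  0.658 ] [-22.7672  -4.5879  23.5442] 56.1438231453706
tcp fence [[-52.5252  43.5446]] z 37.6236080551475
tool x 0.8255925677420672 pitch below level deg 55.648614660659455 jaw in fence -0.0002608326205651302 -0.9999995957590901 -0.0008604928821522861
F fence frame -23.220990675991754 -0.42616732858708034 23.544172697099143 moment [-0.2987  1.4236 -0.0344]
```

Request:
play_rows(motion=[0,0,0,0.0008,0.0007,0,-0.2])

```text
clock: 27.9
eef_pos: [586.7, 29.9, 37.6]
eef_rot: [1.573, 0.972, 0.182]
wrist_force: [-29.4, -6.7, 23.1]
finger_gap: 56.4
```

```bash
python3 - <<'E'
from st import *
st()
im,d=crop("side","s28",200,170,80,70,8)
blank("side",d,38)
s2=read_state();print(s2["clock"],s2["wrist_force"],s2["eef_pos"])
E
```

```text
27.9 [586.6994  29.9104  37.5687] [-0.0788  0.3818  2.0042  0.7082  0.2257  0.6602] [-29.3885  -6.6762  23.1318] 56.41733282318381
tcp fence [[-52.3214  43.6118]] z 37.5687115661487
tool x 0.8259515253266744 pitch below level deg 55.68508028273301 jaw in fence 3.351515831624223e-05 -0.9999992108250713 -0.0012558765738241995
F fence frame -30.109569606168826 -1.2918341029516394 23.131782368864247 moment [-0.736   2.4064 -0.2636]
side mask 0.6 423 z pct [36.5042 38.6671 40.6841]
  fence-frame rect [-32.4008  41.8839  44.2198  97.903    0.1633] ext [-53.4619  -3.125  -11.8995  88.8465]
  place 0.94 [602.6921  35.9372  18.2185] [[-35.5066  46.6696]]
28.05 [-23.3015  -4.8309  20.3434] [586.6264  29.8681  37.5927]
```

View pics/s28.png

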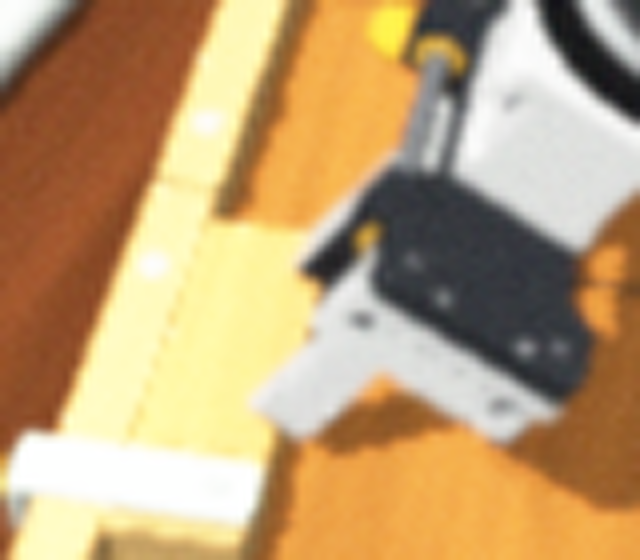

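Request:
play_rows(motion=[0,0,0,0.0003,0.0005,0,-0.2])

```text
clock: 28.15
eef_pos: [586.5, 29.9, 37.8]
eef_rot: [1.574, 0.972, 0.183]
wrist_force: [-15.4, -3.4, 10.6]
finger_gap: 56.7
```

```bash
python3 - <<'E'
from st import *
st()
for i in range(6):
    im,d=camera("side"); s2=read_state();F=np.array(s2["wrist_force"]);print(s2["clock"],F[:2]@EX,F[:2]@EY,F[2])
E
```

```text
28.15 [586.4554  29.8698  37.8154] [-0.0791  0.3809  2.0044  0.7054  0.227   0.663 ] [-15.3761  -3.3739  10.6495] 56.684921220971965
tcp fence [[-52.5687  43.6156]] z 37.81543189075822
tool x 0.8262884288472211 pitch below level deg 55.719336446937234 jaw in fence 9.035607398061016e-05 -0.9999986523481988 -0.001639249086103467
F fence frame -15.731997379428726 -0.5587449110656308 10.649544822122303 moment [-0.4204  1.3871 -0.1987]
28.2 -18.31622573415479 -0.6047978369765172 14.42828944368344
28.25 -18.096419879029764 -1.0121642711423724 15.060292071636688
28.3 -17.93577604425225 -1.8626656427948007 16.0682243677589
28.35 -18.115972233171313 -1.411629815426919 15.170905400734517
28.4 -17.997786467091387 -0.7093701663530522 15.18661695154999
28.45 -17.540490568233505 -1.1799463799568306 15.277300122972736
```

The force is steady at 18 N forward and 15 N down. Last look before handing in.

```bash
python3 - <<'E'
from st import *
im,d=crop("top","t30",110,140,220,120,3.6)
blank("top",d,38)
for q in masks_of("top","cup")[:1]:
    v,u=np.nonzero(q["region"]);P=withdepth("top",np.c_[u,v],d[v,u]);print("cup rim z",np.percentile(P[:,2],95),len(u),q["conf"])
im,d=crop("side","s30",190,160,120,160,3.7)
for n in("cup","stack_top","stack_base"):
    for q in place_of("side",n)[:1]: print(n,round(q["conf"],2),w("side",q["at"]))
blank("side",d,38)
s2=read_state();F=np.array(s2["wrist_force"]);print(s2["clock"],F[:2]@EX,F[:2]@EY,F[2])
E
```

```text
28.45 [586.486   29.8598  37.7894] [-0.0791  0.381   2.0043  0.7055  0.2269  0.663 ] [-17.0437  -4.3097  15.2773] 56.271912985314096
top mask 0.86 553 z pct [33.9373 38.3454 42.4311]
  fence-frame rect [-31.7553  43.7174  99.8148  45.7784  89.6871] ext [-53.5606  -4.1927 -10.2168  91.391 ]
  place 0.65 [485.9741 263.3232  19.2574] [[-109.5077  291.3148]]
cup 0.89 [489.0255 263.9741  33.212 ]
stack_base 0.51 [486.0528 262.9804   2.4712]
side mask 0.91 476 z pct [35.9913 38.7256 40.9474]
  fence-frame rect [-31.3098  43.4735 102.3793  46.5543  89.9023] ext [-53.3785  -3.7426 -10.0593  89.5379]
  place 0.9 [602.6081  35.3873  17.1459] [[-35.6879  46.1437]]
28.95 -19.033985900696162 -1.465085723340507 14.576074286202601
```

View pics/s30.png

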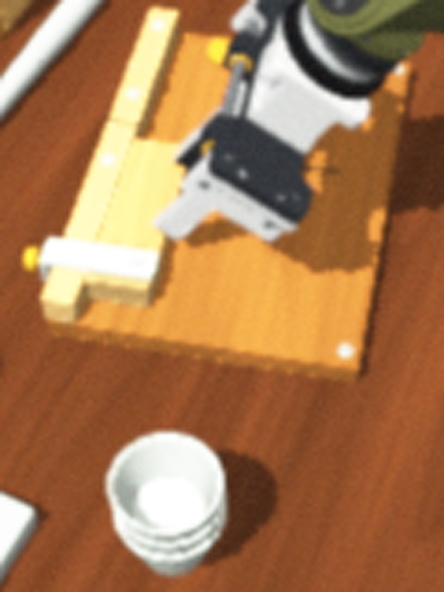

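View pics/t30.png

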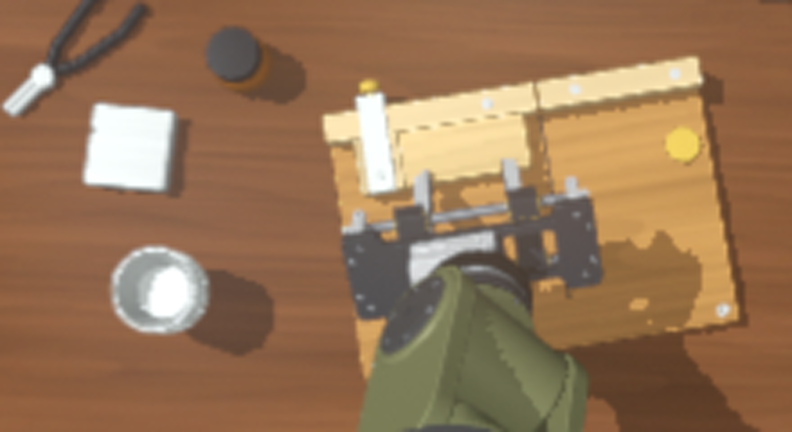

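The views show the cups nested and upright. The blank is flush with fence and stop, with both fingers on its near edge, and everything else is in place. Handing in.

```bash
python3 -c "
from cell import *
print(sign_off())"
```

```text
the job is handed in; nothing more can be done
None
```

The cup is nested in the stack, and the blank is seated and held by a diagonal push. I handed the job in at about 29 s with that push still on.

- **Cup:** I gripped it by the rim, lowered it into the top of the stack and let go. Its rim then measured about 79 mm high (78 expected). The side view shows three evenly spaced, upright rims. In the last check the network put the cup's foot at about 33 mm (32 expected), roughly 3 mm off the stack's centre; that network is only good to about 4 mm.
- **Blank:** I gripped it, squared it, set it on the bed against the stop and released it, then pushed it to the fence with the two spread fingers. Before the final push, both views showed only hairline gaps (under 1 mm) at the fence and the stop. The mask fits put its centre 31–33 mm before the fence's origin (33 expected) and parallel to it within about 0.01 rad.
- **Hold:** The fingertips press on the near top edge with about 18–19 N forward and 15 N down, steady over the last readings. The force on the fence was not measured directly. With bed friction up to 0.7, I estimate it at 8 N or more, and about 15 N on the bed.

**Checks that disagreed or failed:**
- The network's position for the blank was up to 4 mm off the mask fits, and once it reported the cup stack instead. I relied on the fits and contact.
- In the last check, the top view gave no cup mask and the side view did not find `stack_top`.
- The vertical push to the fence briefly reached 41 N forward, 52 N in total at the wrist. That is under the 120 N wrist limit; the 40 N limit is for the arm and the gripper's body, and this contact was at the fingers.

The other tools and parts look unmoved in the last views, which do not cover the saw, the hammer and most of the mandrel. I did not measure any of them.

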